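# Pay for table time at the puzzle cafe's coin-slide meter

### The arm

A 7-joint arm with a two-finger parallel gripper is mounted at the origin on the work surface. World frame = base frame: x ahead of the robot, y to its left, z up, the work surface at z = 0. Lengths are in m, angles in rad, forces in N, time in s.
With the tool pointing down it reaches from about 0.4 to 0.875 m from the base axis. Payload 19.3 kg.
Tool frame: the origin (TCP) lies between the finger pads; the fingertips stand 17 mm ahead of it and the grasp point (between the pads) lies 2 mm behind it; z points along the fingers, y is the line along which they close (so a half turn about z gives the same grasp; the last joint's range is limited). The gripper opens to 85 mm and grips with 20 to 120 N. Pads are 22 mm wide; open, the fingers measure 114 mm over their backs; the gripper's body (76 mm by 85 mm) begins 54 mm behind the grasp point. The pads swing forward as they close: fully open they stand 13 mm farther back than shut.
Start: joints at [1.032, 0.521, -0.036, 1.599, 0.021, 1.021, -0.113], TCP at [0.282, -0.558, 0.219] pointing down, gripper open.
Joint ranges: [-2.91, 2.91], [-0.3, 2.13], [-1.5, 1.42], [0.17, 2.43], [-1.26, 4.41], [0.16, 1.93], [-2.52, 2.52]. Speed limits (rad/s): [1.89, 1.89, 2.39, 2.39, 3.01, 3.01, 3.01].

### API

Orientations are given as [roll, pitch, yaw] about the fixed x, y, z axes, in that order (R = Rz(yaw) Ry(pitch) Rx(roll)).
In Python, from workcell import bot gives the robot as it stands.
- The arm moves only by the shell command python3 -m inch 'ROWS' [FORCE]. ROWS is JSON, a list of rows, each a list of 7 numbers: the shift along the tool's x, y, z in units of 200 mm (1.0 is 200 mm), then the turn, a rotation vector about the tool's x, y, z in units of 90 degrees (1.0 is 90 degrees), then the opening, from 0 (shut) to 1 (fully open). In form: [[x, y, z, rx, ry, rz, grip], ...]. A call has 1 to 20 rows; each row is the pose to reach, as a shift and turn from the pose commanded when the call began, along the tool's axes at that moment; what a row does not reach only later rows make up. A row lasts 1/8 s, in which the tool goes at most 62.5 mm and 10.7 degrees, less where a joint would pass 70% of its speed; a pose out of reach is approached as far as the arm can. A call with a number of a shift or a turn outside -1 to 1 is refused whole. A call with a gripper value outside its range is refused whole. The fingers move at their own pace and stop on an object; FORCE is the grip in N (left out, the last holds). Time passes only in rows, so rows that repeat a pose let the fingers close. It gives the time, the measured TCP pose, the force, the opening and the grip force at its end, in the units of the state.
- bot.observe(): the state, without advancing time (a new reading comes with each control period).
- bot.grab_frame(name): name is "side" or "top"; returns a dict with "img" (384x512x3 uint8, red, green, blue), "z_map" (384x512 float32, m along the optical axis (not along the pixel's ray), 0 where there is no reading), "vfov" (degrees; the focal length in pixels is half the picture's height over the tangent of half this angle, whatever the lens; pixels are square), "cx", "cy" (the principal point, pixels), "distortion" ([k1, k2, p1, p2, k3] as OpenCV has them; the pictures are not rectified), "rvec" (rotation vector, rad) and "tvec" (3), from world to camera coordinates, as OpenCV has them. Camera axes: x right, y down, z forward; pixel columns grow to the right and rows downward; lengths in m; the calibration is good to about 2 mm. A picture is of the moment at which its call begins.
- bot.job_done(): hands the job in; it is judged then, once.
The state is a dict: "clock": time; "qpos": joint angles; "qd": joint speeds; "joint_efforts": joint torques, N m; "position": TCP position; "tool_rot": TCP orientation; "force": force on the tool from outside, world axes, zero at the start; "moment": the same for the moment, N m; "grip_width": finger opening in m; "finger_force": force on a finger pad.
Only numpy, scipy, OpenCV 4.12 (cv2) and the standard library are available. Lean on these libraries where they do the work, as an engineer would, in place of code of your own. Each camera call takes 0.05 s, during which the arm holds its last target. There are 200 camera calls.

### The job

Pay for the puzzle table: feed every wooden token on the table into the meter, one at a time, by laying it flat in the pocket of the coin slide, pushing the slide fully home so that the token drops into the clear cash box, and letting the slide spring back out. When all the tokens are in and the slide is out, start the session by turning the knob on top clockwise until it clicks over, then let go. Leave the glass, the jigsaw box and the dice cup standing where they are.

Things in the scene. Friction and masses are not known exactly. Their poses are not given: they have to be found in the camera images.
- meter: Play-time meter, fixed: in front (-x, robot side) a wooden apron 125 x 76 mm (x -160..-35 mm, top z 85 mm) carrying the coin slide; behind it a clear cash box with wooden lid (x -45..67 mm, y +-50 mm, lid top z 145 mm), with an 18 mm high slot in its front for slide and token. Origin on the table under the box; x points from push tab to box, the way the slide is pushed; z up.
- cash_box (a point): Centre of the cash box's inner floor, 4 mm above the table. Inside, the box spans x -46..+50 mm and y +-44 mm about this point, and tokens lie in it below the apron's level (85 mm). Axes as the meter's.
- slide (a joint): Coin slide, a steel frame on the apron; m along the meter's +x: 0 = out (rest), 0.085 = fully home. Its spring pushes back with 4 N at rest and 10 N fully home, plus damping of 25 N per m/s; let go, it returns in about a second. A token in the pocket is carried into the box and drops off the apron's rear edge at the end of the stroke.
- pocket (a point): Centre of the slide's square pocket, 40 x 40 mm, at its floor (85 mm above the table, where a token's underside lies). The frame round it is 7 mm high, its side bars 8 mm wide. Moves with the slide; when out, it is at x = -95 mm of the meter, 50 mm in front of the box's face. Axes as the meter's.
- push_face (a point): Centre of the robot-side face of the dark upright push tab at the slide's front end; tab 56 mm wide (y), 8 mm thick, 86 to 126 mm above the table, this point at 111 mm. Moves with the slide, 60 mm in front of the pocket's centre. Axes as the meter's; push along +x.
- knob (a joint): Start knob on the meter's lid, rad, 0 to 1.3 (stop), growing clockwise seen from above. It starts at 0 to 0.08 and turns freely to about 0.3; then its tooth meets a sprung catch, which it must be forced over (up to about 0.4 N m) until 0.6, clicking past by 0.9; let go before 0.6 it springs back, beyond 0.9 it stays where it is left.
- knob_grip (a point): On the knob's upright axis (18 mm behind the meter's origin, +x), at the height to grip its raised bar, 187 mm above the table. At 0 the bar lies along the meter's x; it is 42 mm long, 14 mm thick, its top 10 mm above this point, its foot, on a disc 44 mm across, 27 mm below. The axes turn with the knob.
- glass: Bystander: empty clear tumbler, 70 mm across, 120 mm tall; origin under its base.
- puzzle_box: Bystander: cardboard jigsaw box 130 x 160 x 50 mm; origin under its centre.
- dice_cup: Bystander: black open cup 70 mm across, 90 mm tall; origin under its base.
- token1: Chunky wooden play token, a disc 34 mm across and 12 mm thick, about 15 g, lying flat on the table at the start (may be absent); origin at the centre of its underside, z along its axis.
- token2: Chunky wooden play token, a disc 34 mm across and 12 mm thick, about 15 g, lying flat on the table at the start (may be absent); origin at the centre of its underside, z along its axis.
- token3: Chunky wooden play token, a disc 34 mm across and 12 mm thick, about 15 g, lying flat on the table at the start (may be absent); origin at the centre of its underside, z along its axis.
- token4: Chunky wooden play token, a disc 34 mm across and 12 mm thick, about 15 g, lying flat on the table at the start (may be absent); origin at the centre of its underside, z along its axis.
- token5: Chunky wooden play token, a disc 34 mm across and 12 mm thick, about 15 g, lying flat on the table at the start (may be absent); origin at the centre of its underside, z along its axis.
Mind the look-alikes: they are no part of the job. Leave any pink look-alike of the token3 alone.

How it is judged:
On the way, in this order (a step that is already met when the one before it is completed fails the run):
1. the coin slide has been pushed fully home (beyond 80 mm) (value of joint slide above 0.08 m), for 0.05 s.
2. every token is in the cash box and the slide is back out (x of token1 in the frame of meter between -0.045 and 0.066 m and y of token1 in the frame of meter between -0.048 and 0.048 m and z of each of token1, token2, token3, token4, token5 in the frame of meter below 0.075 m and x of token2 in the frame of meter between -0.045 and 0.066 m and y of token2 in the frame of meter between -0.048 and 0.048 m and x of token3 in the frame of meter between -0.045 and 0.066 m and y of token3 in the frame of meter between -0.048 and 0.048 m and x of token4 in the frame of meter between -0.045 and 0.066 m and y of token4 in the frame of meter between -0.048 and 0.048 m and x of token5 in the frame of meter between -0.045 and 0.066 m and y of token5 in the frame of meter between -0.048 and 0.048 m and value of joint slide below 0.008 m), for 0.2 s.
3. the knob has clicked over (beyond 0.9 rad) (value of joint knob above 0.9 rad), for 0.2 s.
At the end, for the whole second after the job is handed in: Every token present lies at rest inside the meter's cash box, the slide is out (within 8 mm of its rest) and the knob stands clicked over, beyond 0.9 rad (all of step 2 and value of joint knob above 0.9 rad and linear speed of each of token1, token2, token3, token4, token5 below 0.05 m/s); the robot touches nothing.
It fails at once if the glass is knocked over or shifted by more than 50 mm (distance of glass from where it was at the start of the episode above 0.05 m or angle between glass's own z axis and vertical above 0.5 rad).
It fails at once if the jigsaw box is knocked over or shifted by more than 50 mm (distance of puzzle_box from where it was at the start of the episode above 0.05 m or angle between puzzle_box's own z axis and vertical above 0.5 rad).
It fails at once if the dice cup is knocked over or shifted by more than 50 mm (distance of dice_cup from where it was at the start of the episode above 0.05 m or angle between dice_cup's own z axis and vertical above 0.5 rad).
Of token1, token2, token3, token4, token5 only 3 to 5 are there at a start; the rules pass over those that are not, and their reading is None.
At some moment in a run one of token1, token2, token3, token4, token5 may be knocked a few centimetres aside while the robot is not near it.
Once in a run the grip may slacken for a moment while it holds something.
It also fails if it takes over 210 s, if anything falls off the work surface, if the arm or the gripper's body presses on something with over 40 N, if the wrist force passes 120 N, or if a joint passes its speed limit or range.

## Working session

There is one attempt and no reset: what is moved stays moved. The work goes in short steps, Python scripts to look and compute and a shell command to move; the robot and the scene stay as the last step left them, time stands still between calls to the robot, and variables do not carry over. Pictures are saved under pics/ and viewed, at most 14 in all, crops included, and the job is handed in when it is done.

```bash
mkdir -p pics; ls; cat > h.py <<'E'
import numpy as np, cv2
from workcell import bot
from scipy.spatial.transform import Rotation as Rot
def cam(n):
    f=bot.grab_frame(n); h,w=f["img"].shape[:2]
    fl=h/2/np.tan(np.radians(f["vfov"])/2)
    f["K"]=np.array([[fl,0,f["cx"]],[0,fl,f["cy"]],[0,0,1.]]); f["D"]=np.array(f["distortion"],float)
    f["R"]=cv2.Rodrigues(np.array(f["rvec"],float))[0]; f["t"]=np.array(f["tvec"],float); return f
def rays(f,px):
    u=cv2.undistortPoints(np.array(px,float).reshape(-1,1,2),f["K"],f["D"]).reshape(-1,2)
    return -f["R"].T@f["t"], np.c_[u,np.ones(len(u))]@f["R"]
def onplane(f,px,z):
    o,d=rays(f,px); return o+d*((z-o[2])/d[:,2])[:,None]
def depth(f,px):
    o,d=rays(f,px); px=np.array(px).reshape(-1,2).astype(int); return o+d*f["z_map"][px[:,1],px[:,0]][:,None]
def proj(f,P): return cv2.projectPoints(np.array(P,float).reshape(-1,3),f["R"],f["t"],f["K"],f["D"])[0].reshape(-1,2)
def save(f,name,box=None,s=1):
    im=f["img"][:,:,::-1]
    if box: im=im[box[1]:box[3],box[0]:box[2]]
    cv2.imwrite("pics/"+name,cv2.resize(im,None,fx=s,fy=s,interpolation=cv2.INTER_CUBIC))
def tool(P,yaw=None):
    "shift in tool axes, row units, from the present pose to world P"
    s=bot.observe(); R=Rot.from_euler("xyz",s["tool_rot"]); return R.inv().apply(np.array(P)-s["position"])/0.2
E
python3 - <<'E'
from h import *
for n in("top","side"):
    f=cam(n); save(f,n+"0.png",s=1.5)
    print(n,f["vfov"],f["D"],-f["R"].T@f["t"])
print({k:np.round(v,4) for k,v in bot.observe().items()})
E
```

```text
pics
top 55.38099405284953 [-0.07155192  0.          0.          0.          0.        ] [ 0.32763769 -0.03585692  1.06231356]
side 49.23433524976649 [-0.04033363  0.          0.          0.          0.        ] [0.27607033 0.78850559 0.98910407]
{'clock': np.float64(0.1), 'qpos': array([ 1.0318,  0.5219, -0.0363,  1.5999,  0.0212,  1.0211, -0.1128]), 'qd': array([ 0.001 , -0.0006, -0.001 , -0.0008, -0.0011, -0.0002,  0.0004]), 'joint_efforts': array([ 5.40000e-03, -9.28488e+01,  1.98430e+00, -3.70534e+01,
        1.81000e-02,  5.30000e-03,  0.00000e+00]), 'position': array([ 0.2822, -0.5573,  0.2186]), 'tool_rot': array([-3.1407e+00,  1.0000e-04,  4.6880e-01]), 'force': array([-0.234 ,  0.2846,  0.1073]), 'moment': array([-0.0132,  0.019 ,  0.0146]), 'finger_force': np.float64(0.0), 'grip_width': np.float64(0.0852)}
```

View pics/top0.png

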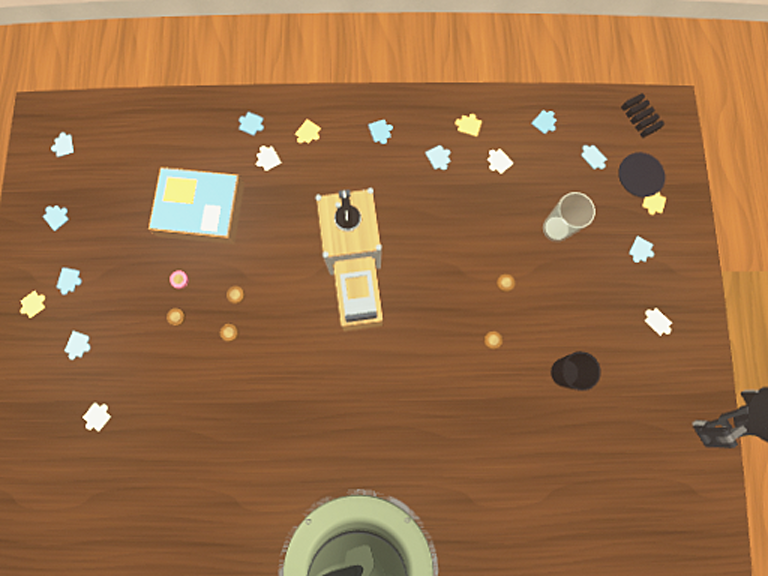

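View pics/side0.png

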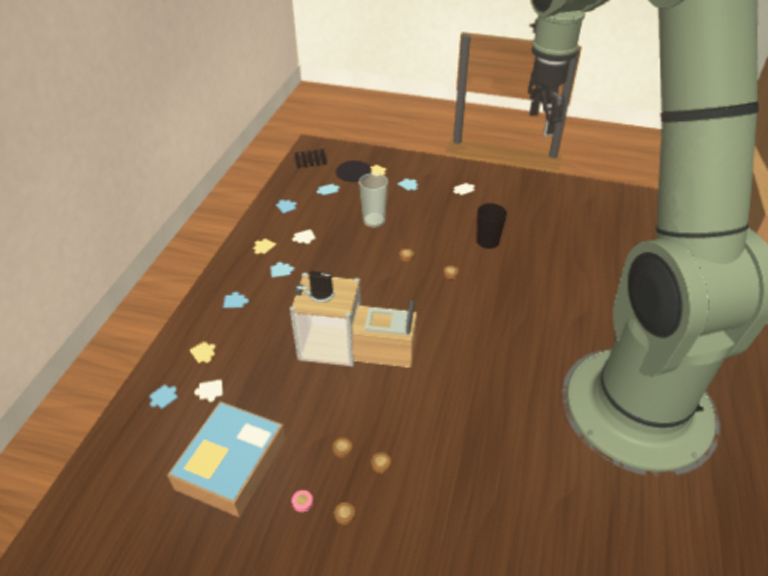

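Top view (1.5x scale) shows plain wooden tokens at (235,294), (175,316), (228,332), (506,282) and (493,340). A pink-ringed disc at (179,279) is the look-alike, so I leave it alone. The meter is at about (350,250), with its push tab toward the robot. I'll measure these and confirm them in a crop.

```bash
cat >> h.py <<'E'
def tokens(f,show=False):
    "wooden discs on the table, from the top view; returns xy,z_depth,px,diameter,mean hsv"
    hsv=cv2.cvtColor(f["img"],cv2.COLOR_RGB2HSV)
    m=((hsv[:,:,2]>135)&(hsv[:,:,1]>70)).astype(np.uint8); out=[]
    for c in cv2.findContours(m,cv2.RETR_EXTERNAL,cv2.CHAIN_APPROX_NONE)[0]:
        (u,v),r=cv2.minEnclosingCircle(c); A=cv2.contourArea(c)
        if A<40 or A>250 or A<0.7*np.pi*r*r: continue
        M=cv2.moments(c); u,v=M["m10"]/M["m00"],M["m01"]/M["m00"]
        P=onplane(f,[[u,v],[u+r,v]],0.012)
        if P[0,0]<0.3: continue
        k=np.zeros(m.shape,np.uint8); cv2.drawContours(k,[c],-1,1,-1); q=np.median(hsv[k>0],0)
        out.append((np.round(P[0,:2],4),round(depth(f,[[u,v]])[0,2],3),(round(u),round(v)),round(2*abs(P[1]-P[0]).max(),3),q))
    return out
E
python3 - <<'E'
from h import *
f=cam("top"); g=cam("side")
for t in tokens(f): print(t)
save(f,"crop1.png",(95,105,350,245),3)
uu,vv=np.meshgrid(np.arange(512),np.arange(384)); 
for n,c in(("top",f),("side",g)):
    px=np.c_[uu.ravel(),vv.ravel()]; P=depth(c,px); ok=c["z_map"].ravel()>0; P=P[ok]
    near=(abs(P[:,0]-.6)<.25)&(abs(P[:,1])<.15)
    for z in(.145,.085,.092):
        q=P[near&(abs(P[:,2]-z)<.003)][:,:2].astype(np.float32)
        if len(q)>9: print(n,z,len(q),cv2.minAreaRect(q),np.round(q.mean(0),4))
    for z0,z1 in((.1,.13),(.175,.21)):
        q=P[near&(P[:,2]>z0)&(P[:,2]<z1)]
        if len(q)>4: print(n,z0,len(q),cv2.minAreaRect(q[:,:2].astype(np.float32)),np.round(np.median(q,0),3),q[:,2].max())
E
```

```text
(array([0.5443, 0.348 ]), np.float64(0.011), (119, 186), np.float64(0.04), array([163., 105., 245.]))
top 0.145 1138 ((0.6150823831558228, 0.007994331419467926), (0.11284411698579788, 0.10139377415180206), 7.571904182434082) [0.6092 0.0071]
top 0.085 685 ((0.5057045817375183, -0.007296457886695862), (0.11973914504051208, 0.09679912775754929), 8.77192497253418) [ 0.5157 -0.0047]
top 0.092 340 ((0.505929708480835, -0.007539823651313782), (0.11078441888093948, 0.08775870501995087), 7.374785900115967) [ 0.4958 -0.0074]
top 0.1 184 ((0.5062140226364136, -0.005156371742486954), (0.11120854318141937, 0.0973697155714035), 7.103813648223877) [ 0.554 -0.008  0.122] 0.12986860643766052
top 0.175 100 ((0.620898425579071, 0.00862655509263277), (0.03932783007621765, 0.01383937243372202), 4.868082046508789) [0.618 0.008 0.196] 0.20052707753149623
side 0.145 658 ((0.6161978244781494, 0.010787159204483032), (0.11355926841497421, 0.10415850579738617), 7.795595645904541) [0.6069 0.0193]
side 0.085 482 ((0.5594611167907715, 0.006948485970497131), (0.22882045805454254, 0.09659875929355621), 8.888577461242676) [0.5259 0.011 ]
side 0.092 320 ((0.5654520392417908, 0.007057018578052521), (0.2272728979587555, 0.0937381461262703), 18.68887710571289) [0.5156 0.0094]
side 0.1 383 ((0.561356782913208, 0.006529640406370163), (0.22180111706256866, 0.09993033111095428), 7.405783653259277) [0.586 0.057 0.117] 0.1299909880296103
side 0.175 127 ((0.6229157447814941, 0.012888461351394653), (0.042500805109739304, 0.018008625134825706), 3.970608711242676) [0.623 0.016 0.191] 0.1993959593617174
```

View pics/crop1.png

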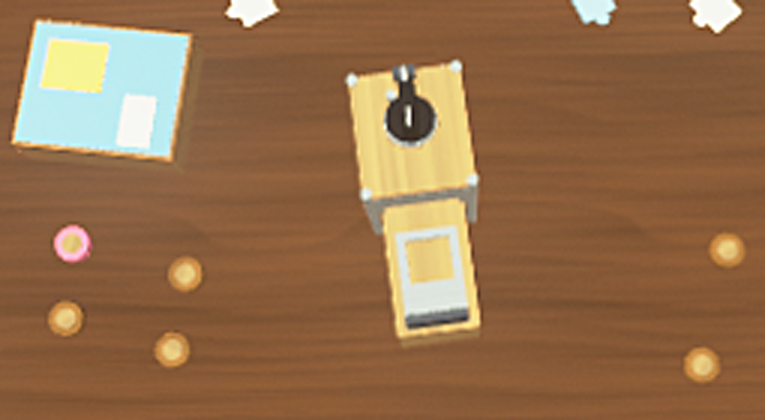

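The crop shows five plain wooden discs and the separate pink one at crop (72,243), which I will not touch. The meter pose from the lid, apron and knob agrees at yaw of about 7.5°. Next I'll fix the token mask.

```bash
python3 - <<'E'
from h import *
f=cam("top"); hsv=cv2.cvtColor(f["img"],cv2.COLOR_RGB2HSV)
for u,v in((157,196),(117,211),(152,221),(337,188),(329,227)): print(hsv[v-9:v+10:3,u].tolist())
print("pink",hsv[186-8:186+9:4,119].tolist(),"table",hsv[250,100:200:30].tolist())
# pocket floor: wood-coloured patch inside the frame, near its expected pixel
p=proj(f,[[.5098,-.0058,.085]])[0]; print(p)
M=np.array([.604,.0066]);a=.131;e=np.array([np.cos(a),np.sin(a)]);n=np.array([-e[1],e[0]])
for nm,x,y,z in(("lid fl",-.045,.05,.145),("lid fr",-.045,-.05,.145),("lid bl",.067,.05,.145),("lid br",.067,-.05,.145),("apron fl",-.16,.038,.085),("apron fr",-.16,-.038,.085)):
    print(nm,proj(f,[[*(M+x*e+y*n),z]])[0].round(1))
d=f["img"].copy()
for x,y,z in((-.045,.05,.145),(-.045,-.05,.145),(.067,.05,.145),(.067,-.05,.145),(-.16,.038,.085),(-.16,-.038,.085),(-.115,.02,.085),(-.115,-.02,.085),(-.075,.02,.085),(-.075,-.02,.085)):
    u,v=proj(f,[[*(M+x*e+y*n),z]])[0]; d[round(v),round(u)]=(255,0,0)
f["img"]=d; save(f,"chk.png",(200,115,270,225),5)
E
```

```text
[[13, 143, 136], [14, 156, 154], [20, 122, 229], [22, 112, 236], [19, 129, 227], [14, 163, 144], [14, 152, 134]]
[[13, 147, 132], [15, 154, 157], [20, 117, 231], [21, 119, 228], [18, 136, 214], [14, 158, 126], [12, 147, 132]]
[[13, 153, 127], [14, 158, 144], [20, 120, 224], [21, 116, 231], [23, 109, 233], [15, 165, 155], [12, 153, 137]]
[[13, 156, 141], [14, 160, 147], [20, 128, 226], [21, 118, 232], [18, 135, 214], [14, 162, 142], [13, 157, 140]]
[[13, 158, 131], [16, 167, 201], [22, 113, 237], [20, 120, 227], [16, 152, 200], [12, 157, 130], [14, 159, 136]]
pink [[13, 138, 137], [5, 59, 249], [21, 117, 225], [163, 56, 252], [13, 143, 127]] table [[13, 152, 134], [13, 155, 135], [13, 157, 146], [13, 157, 145]]
[238.13894159 191.6701058 ]
lid fl [215.5 171.2]
lid fr [253.9 165.9]
lid bl [210.3 130.4]
lid br [247.8 125.3]
apron fl [227.4 217.2]
apron fr [255.5 213.2]
```

View pics/chk.png

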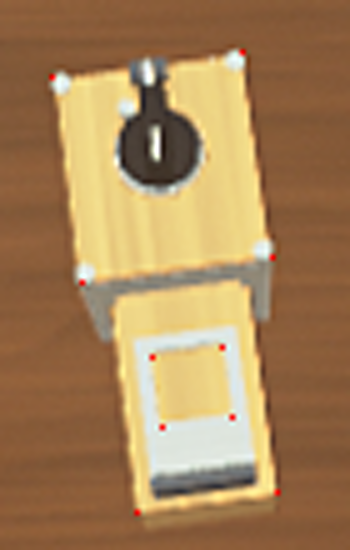

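The projected meter model (red dots) lands on the lid corners, apron corners and pocket corners within about 1 px, so the meter pose holds.

```bash
python3 - <<'E'
s=open("h.py").read()
s=s.replace('m=((hsv[:,:,2]>135)&(hsv[:,:,1]>70)).astype(np.uint8)','m=((hsv[:,:,2]>172)&(hsv[:,:,1]>95)&(hsv[:,:,0]<28)).astype(np.uint8)').replace('P[0,0]<0.3: continue','P[0,0]<0.3 or (hsv[round(v)-9:round(v)+10,round(u)-9:round(u)+10,0]>140).sum()>5: continue')
s+='''
M=np.array([.604,.0066,0]);YAW=.131
B=Rot.from_euler("z",YAW).as_matrix()  # columns: meter axes
def mt(x,y,z): return M+B@[x,y,z]
def rep():
    s=bot.observe(); p=B.T@(s["position"]-M)
    print("t",round(s["clock"],2),"meter xyz",(p*1000).round(1),"rot",np.round(s["tool_rot"],3),"F",np.round(s["force"],1),"w",round(s["grip_width"],4),"ff",round(float(s["finger_force"]),1))
    return s
'''
open("h.py","w").write(s)
E
python3 - <<'E'
from h import *
f=cam("top"); g=cam("side")
for t in tokens(f):
    print(t,(B.T@(np.r_[t[0],0]-M)*1000).round(1))
    # side view check: bright-wood centroid near the predicted pixel, at z=12mm
    hsv=cv2.cvtColor(g["img"],cv2.COLOR_RGB2HSV);m=(hsv[:,:,2]>172)&(hsv[:,:,1]>95)&(hsv[:,:,0]<28)
    u,v=proj(g,[[*t[0],.012]])[0].round().astype(int); k=np.argwhere(m[v-9:v+10,u-9:u+10])
    print("  side",onplane(g,[k.mean(0)[::-1]+[u-9,v-9]],.012)[0].round(4),len(k))
rep()
for nm,u,v in(("glass",380,144),("cup",384,247)): print(nm,onplane(f,[[u,v]],.0)[0])
E
```

```text
(array([ 0.4192, -0.2627]), np.float64(0.014), (328, 226), np.float64(0.034), array([ 16., 159., 208.])) [-218.4 -242.9    0. ]
  side [ 0.4213 -0.2613  0.012 ] 24
(array([0.4398, 0.246 ]), np.float64(0.014), (152, 221), np.float64(0.033), array([ 16. , 160.5, 211. ])) [-131.5  258.8    0. ]
  side [0.4396 0.2473 0.012 ] 49
(array([0.4707, 0.3514]), np.float64(0.01), (116, 211), np.float64(0.033), array([ 16., 160., 209.])) [-87.1 359.3   0. ]
  side [0.4725 0.3527 0.012 ] 60
(array([0.5138, 0.2357]), np.float64(0.014), (156, 196), np.float64(0.032), array([ 16., 155., 213.])) [-59.5 238.9   0. ]
  side [0.514  0.2359 0.012 ] 50
(array([ 0.5318, -0.2941]), np.float64(0.012), (337, 188), np.float64(0.033), array([ 16., 162., 209.])) [-110.9 -288.7    0. ]
  side [ 0.5327 -0.2918  0.012 ] 21
t 0.35 meter xyz [-392.6 -517.3  219. ] rot [-3.141 -0.     0.469] F [ 0.8 -0.  -0.7] w 0.0854 ff 0.0
glass [ 0.66945704 -0.43916281  0.        ]
cup [ 0.35664153 -0.42651382  0.        ]
```

Both views agree within 2 mm on all five tokens, and their depth heights (10–14 mm) are right. Next: line the tool up with the meter axes.

```bash
python3 -m inch '[[0.2,-0.2,0,0,0,0.1,0.6],[0.4,-0.4,0,0,0,0.215,0.6],[0.6,-0.6,0,0,0,0.215,0.6],[0.6,-0.6,0,0,0,0.215,0.6],[0.6,-0.6,0,0,0,0.215,0.6]]' 40
cat >> h.py <<'E'
def units(x,y,z):
    "row shift (meter-aligned) to world point"
    print("rows shift",tool([x,y,z]).round(3))
E
python3 -c "
from h import *
rep(); units(.420,-.262,.025); units(*mt(-.095,0,.107))"
```

```text
clock: 0.98
position: [0.3352, -0.3967, 0.2193]
tool_rot: [3.141, -0.0, 0.131]
force: [-1.6, -0.7, 0.2]
grip_width: 0.0516
finger_force: 0.0
t 0.97 meter xyz [-319.2 -364.8  219.3] rot [ 3.141 -0.     0.131] F [-1.6 -0.7  0.2] w 0.0516 ff 0.0
rows shift [ 0.508 -0.613  0.971]
rows shift [ 1.121 -1.824  0.561]
```

```bash
python3 -m inch '[[0.17,-0.2,0.3,0,0,0,0.6],[0.34,-0.4,0.5,0,0,0,0.6],[0.508,-0.613,0.7,0,0,0,0.6],[0.508,-0.613,0.85,0,0,0,0.6],[0.508,-0.613,0.93,0,0,0,0.6],[0.508,-0.613,0.985,0,0,0,0.6],[0.508,-0.613,0.985,0,0,0,0.6],[0.508,-0.613,0.985,0,0,0,0.6]]'
python3 -c "
from h import *
rep(); f=cam('side'); u,v=proj(f,[[.42,-.262,.03]])[0].astype(int); save(f,'s1.png',(u-45,v-45,u+45,v+35),7)"
```

```text
clock: 1.98
position: [0.4201, -0.2625, 0.023]
tool_rot: [3.141, -0.001, 0.13]
force: [-0.4, -0.1, 0.7]
grip_width: 0.0508
finger_force: 0.0
t 1.98 meter xyz [-217.5 -242.8   23. ] rot [ 3.141e+00 -1.000e-03  1.300e-01] F [-0.4 -0.1  0.7] w 0.0508 ff 0.0
```

View pics/s1.png

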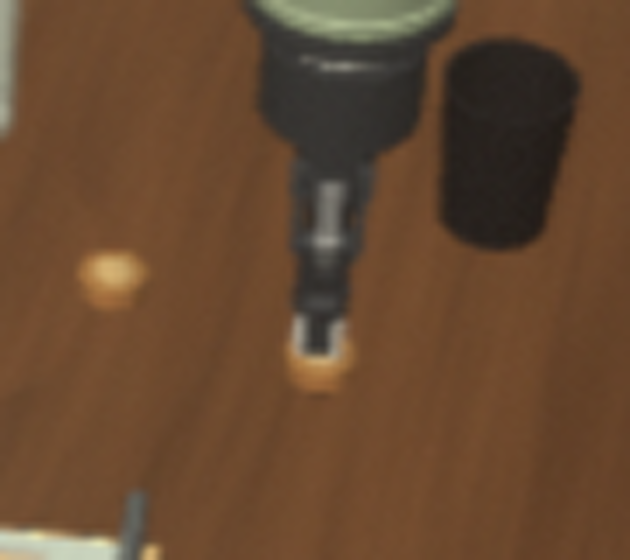

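The crop shows the pads straddling the token at (318,355), centred along x. From this pixel I work out the tip height.

```bash
python3 -c "
from h import *
f=cam('side'); u,v=proj(f,[[.42,-.262,.03]])[0].astype(int)
o,d=rays(f,[[u-45+318/7,v-45+356/7]]); n=B[:,1]
s=np.array([.4201,-.2625,0])+n*.026
k=((s-o)@n)/(d[0]@n); print(o+k*d[0])"; python3 -m inch '[[0,0,0,0,0,0,0.25],[0,0,0,0,0,0,0.25],[0,0,0,0,0,0,0.25],[0,0,0,0,0,0,0.25]]' 40
```

```text
[ 0.41509899 -0.23693421  0.03088195]
clock: 2.58
position: [0.4199, -0.2614, 0.0221]
tool_rot: [-3.142, 0.0, 0.131]
force: [0.2, 0.3, -1.1]
grip_width: 0.0209
finger_force: 0.0
```

The fingers closed to 21 mm without contact. The tips swing back when open and passed over the token. I'll reopen, go 8 mm lower and close again.

```bash
python3 -m inch '[[0,0,0,0,0,0,0.6],[0,0,0,0,0,0,0.6],[0,0,0,0,0,0,0.6],[0,0,0.02,0,0,0,0.6],[0,0,0.04,0,0,0,0.6],[0,0,0.04,0,0,0,0.6],[0,0,0.04,0,0,0,0.25],[0,0,0.04,0,0,0,0.25],[0,0,0.04,0,0,0,0.25],[0,0,0.04,0,0,0,0.25]]' 40
```

```text
clock: 3.82
position: [0.4199, -0.2615, 0.0141]
tool_rot: [3.142, -0.0, 0.131]
force: [0.4, -0.2, 0.2]
grip_width: 0.0213
finger_force: 0.0
```

```bash
python3 -c "
from h import *
f=cam('side'); save(f,'s2.png',(230,145,330,225),7)
g=cam('top')
for t in tokens(g): print(t[:4])"
```

```text
(array([0.4397, 0.2456]), np.float64(0.014), (152, 221), np.float64(0.032))
(array([0.4711, 0.3515]), np.float64(0.01), (116, 211), np.float64(0.032))
(array([0.5136, 0.2355]), np.float64(0.013), (156, 196), np.float64(0.032))
```

View pics/s2.png

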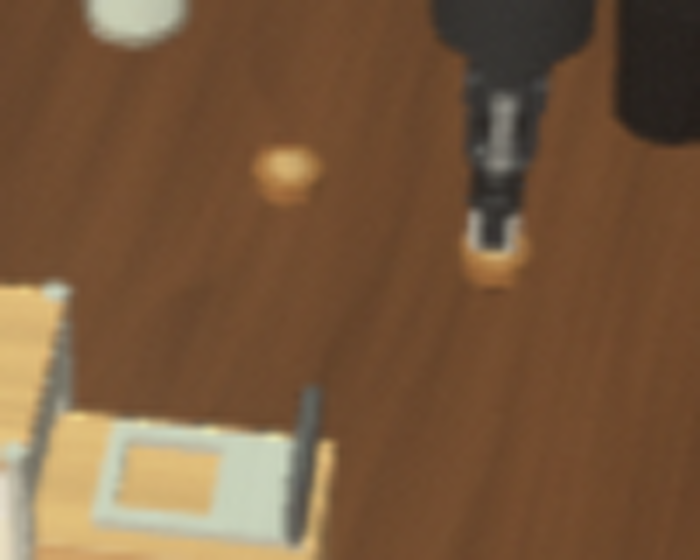

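```bash
python3 -c "
from h import *
f=cam('side'); n=B[:,1]; s0=rep()
for off in(.0105,.015,.02):
  o,d=rays(f,[[230+493/7,145+250/7]]); s=s0['position']+n*off
  k=((s-o)@n)/(d[0]@n); print(off,(o+k*d[0]).round(4))
print(proj(f,[s0['position'],s0['position']-[0,0,.014]]),onplane(f,[[230+494/7,145+262/7]],.012))"
```

```text
t 3.98 meter xyz [-217.5 -241.7   14.1] rot [ 3.142 -0.     0.131] F [-0.1 -0.8  0.8] w 0.0214 ff 0.0
0.0105 [ 0.4171 -0.2513  0.0181]
0.015 [ 0.4165 -0.2468  0.0223]
0.02 [ 0.4158 -0.2419  0.0269]
[[300.11635588 179.45319423]
 [299.83677657 182.43243056]] [[ 0.41581829 -0.24957407  0.012     ]]
```

The tips are still above the token: by ray they are at z of about 15 mm with the TCP at 14 mm. I'll open, step down gently and watch the force.

```bash
python3 -m inch '[[0,0,0,0,0,0,0.6],[0,0,0,0,0,0,0.6],[0,0,0,0,0,0,0.6],[0,0,0.01,0,0,0,0.6],[0,0,0.02,0,0,0,0.6],[0,0,0.03,0,0,0,0.6],[0,0,0.03,0,0,0,0.6]]' 40; python3 -c "
from h import *
f=cam('side'); save(f,'s3.png',(250,145,330,205),9)"
```

```text
clock: 4.85
position: [0.4198, -0.2614, 0.0079]
tool_rot: [-3.141, 0.0, 0.131]
force: [0.1, -0.6, -0.2]
grip_width: 0.0512
finger_force: 0.0
```

View pics/s3.png

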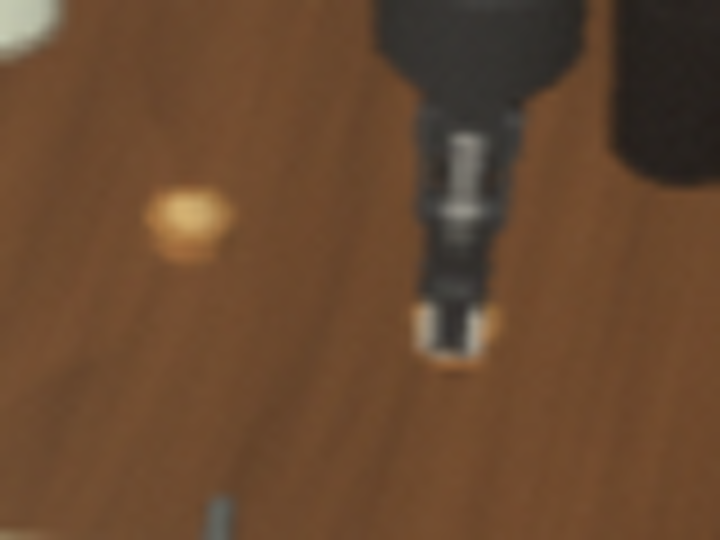

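The near finger (tip at crop (450,355)) now covers the token face, so I close.

```bash
python3 -m inch '[[0,0,0,0,0,0,0.25],[0,0,0,0,0,0,0.25],[0,0,0,0,0,0,0.25],[0,0,0,0,0,0,0.25]]' 40;python3 -c "
from h import *
f=cam('side'); n=B[:,1]; s0=rep()
o,d=rays(f,[[300,184.4]]); s=s0['position']+n*.0255
k=((s-o)@n)/(d[0]@n); print((o+k*d[0]).round(4))"
```

```text
clock: 5.4
position: [0.4199, -0.2615, 0.0081]
tool_rot: [-3.142, -0.0, 0.131]
force: [0.6, -0.7, 1.7]
grip_width: 0.0214
finger_force: 0.0
t 5.45 meter xyz [-217.5 -241.8    8.1] rot [3.142 0.    0.131] F [-0.7 -0.  -0.2] w 0.0213 ff 0.0
[ 0.4153 -0.2364  0.0149]
```

```bash
python3 -c "
from h import *
f=cam('side'); 
for v in range(160,196,2):
  px=[[u,v] for u in(298,300,302)]; print(v,depth(f,px).round(3).tolist(),f['img'][v,300])"
```

```text
160 [[0.427, -0.222, 0.132], [0.421, -0.225, 0.13], [0.415, -0.225, 0.132]] [107 105  99]
162 [[0.427, -0.223, 0.123], [0.42, -0.223, 0.124], [0.413, -0.218, 0.13]] [102 101  94]
164 [[0.428, -0.235, 0.104], [0.419, -0.216, 0.122], [0.412, -0.215, 0.124]] [108 106  99]
166 [[0.428, -0.237, 0.094], [0.417, -0.208, 0.121], [0.411, -0.213, 0.118]] [113 110 103]
168 [[0.422, -0.2, 0.117], [0.415, -0.2, 0.12], [0.41, -0.204, 0.117]] [118 115 107]
170 [[0.421, -0.197, 0.113], [0.414, -0.197, 0.114], [0.408, -0.198, 0.114]] [107 103  97]
172 [[0.42, -0.2, 0.102], [0.414, -0.199, 0.103], [0.408, -0.2, 0.104]] [65 61 57]
174 [[0.421, -0.208, 0.086], [0.415, -0.208, 0.087], [0.409, -0.211, 0.086]] [55 51 48]
176 [[0.422, -0.221, 0.065], [0.416, -0.22, 0.068], [0.409, -0.221, 0.068]] [52 49 46]
178 [[0.425, -0.24, 0.039], [0.417, -0.237, 0.044], [0.412, -0.243, 0.039]] [54 52 50]
180 [[0.423, -0.236, 0.033], [0.417, -0.237, 0.034], [0.41, -0.239, 0.034]] [56 53 50]
182 [[0.425, -0.252, 0.01], [0.418, -0.253, 0.01], [0.412, -0.256, 0.009]] [167 135  96]
184 [[0.423, -0.245, 0.007], [0.416, -0.242, 0.012], [0.411, -0.251, 0.005]] [158 106  60]
186 [[0.423, -0.244, -0.002], [0.416, -0.242, 0.002], [0.409, -0.244, 0.002]] [105  70  43]
188 [[0.421, -0.236, -0.003], [0.414, -0.238, -0.003], [0.408, -0.241, -0.005]] [113  76  47]
190 [[0.419, -0.225, -0.002], [0.412, -0.223, 0.002], [0.405, -0.224, 0.003]] [115  76  47]
192 [[0.417, -0.215, -0.001], [0.41, -0.217, -0.001], [0.404, -0.219, -0.001]] [115  76  48]
194 [[0.415, -0.207, -0.002], [0.409, -0.209, -0.002], [0.402, -0.212, -0.004]] [115  77  48]
```

Depth shows the finger's lower end at about 25 mm with the TCP reading 8 mm, so the real tip is higher than the stated offset. I'll open and probe down in 2–3 mm steps.

```bash
python3 -m inch '[[0,0,0,0,0,0,0.6],[0,0,0,0,0,0,0.6],[0,0,0,0,0,0,0.6],[0,0,0.01,0,0,0,0.6],[0,0,0.02,0,0,0,0.6],[0,0,0.03,0,0,0,0.6],[0,0,0.03,0,0,0,0.6]]' 40; python3 -m inch '[[0,0,0,0,0,0,0.25],[0,0,0,0,0,0,0.25],[0,0,0,0,0,0,0.25],[0,0,0,0,0,0,0.25]]';  python3 -c "
from h import *
f=cam('side'); rep()
for v in range(176,192,1):
  px=[[u,v] for u in(298,300,302)]; print(v,depth(f,px).round(3).tolist(),f['img'][v,300])"
```

```text
clock: 6.38
position: [0.4198, -0.2614, 0.0019]
tool_rot: [-3.141, 0.0, 0.131]
force: [-0.1, 0.1, -0.2]
grip_width: 0.0512
finger_force: 0.0
clock: 6.88
position: [0.4199, -0.2615, 0.0021]
tool_rot: [3.142, -0.0, 0.131]
force: [-0.1, 0.3, 0.8]
grip_width: 0.0214
finger_force: 0.0
t 6.92 meter xyz [-217.5 -241.7    2.1] rot [-3.142 -0.     0.131] F [ 0.1 -0.2 -0.5] w 0.0211 ff 0.0
176 [[0.422, -0.22, 0.066], [0.416, -0.222, 0.066], [0.409, -0.219, 0.071]] [65 63 60]
177 [[0.422, -0.219, 0.063], [0.415, -0.22, 0.063], [0.409, -0.218, 0.067]] [57 53 51]
178 [[0.424, -0.235, 0.043], [0.417, -0.236, 0.044], [0.412, -0.244, 0.038]] [55 53 50]
179 [[0.424, -0.236, 0.038], [0.417, -0.234, 0.042], [0.412, -0.248, 0.03]] [55 52 51]
180 [[0.423, -0.233, 0.036], [0.417, -0.237, 0.035], [0.411, -0.244, 0.03]] [54 50 48]
181 [[0.422, -0.232, 0.033], [0.417, -0.238, 0.029], [0.411, -0.247, 0.022]] [56 52 51]
182 [[0.422, -0.234, 0.027], [0.416, -0.235, 0.027], [0.41, -0.244, 0.02]] [77 70 61]
183 [[0.423, -0.243, 0.014], [0.416, -0.241, 0.017], [0.41, -0.246, 0.014]] [139 119  95]
184 [[0.424, -0.248, 0.004], [0.417, -0.244, 0.01], [0.41, -0.248, 0.008]] [154 107  66]
185 [[0.423, -0.241, 0.006], [0.417, -0.247, 0.002], [0.41, -0.247, 0.004]] [147  98  56]
186 [[0.423, -0.243, -0.0], [0.416, -0.242, 0.002], [0.409, -0.243, 0.003]] [103  68  41]
187 [[0.422, -0.239, -0.002], [0.415, -0.239, 0.0], [0.408, -0.239, 0.002]] [110  73  45]
188 [[0.42, -0.23, 0.003], [0.414, -0.234, 0.0], [0.408, -0.24, -0.003]] [112  75  46]
189 [[0.419, -0.225, 0.003], [0.413, -0.232, -0.002], [0.407, -0.235, -0.003]] [113  75  46]
190 [[0.418, -0.222, 0.002], [0.412, -0.222, 0.003], [0.406, -0.228, -0.001]] [113  76  47]
191 [[0.418, -0.219, -0.0], [0.411, -0.222, -0.002], [0.405, -0.223, -0.001]] [114  76  48]
```

```bash
python3 -m inch '[[0,0,0,0,0,0,0.6],[0,0,0,0,0,0,0.6],[0,0,0,0,0,0,0.6],[0,0,0.015,0,0,0,0.6],[0,0,0.03,0,0,0,0.6],[0,0,0.04,0,0,0,0.6],[0,0,0.04,0,0,0,0.6]]' 40; python3 -m inch '[[0,0,0,0,0,0,0.25],[0,0,0,0,0,0,0.25],[0,0,0,0,0,0,0.25],[0,0,0,0,0,0,0.25]]'
```

```text
clock: 7.8
position: [0.4198, -0.2614, -0.0061]
tool_rot: [-3.141, 0.0, 0.131]
force: [0.4, 0.3, 0.2]
grip_width: 0.0512
finger_force: 0.0
clock: 8.3
position: [0.42, -0.2615, -0.0056]
tool_rot: [3.142, -0.0, 0.131]
force: [-1.3, 0.7, 7.0]
grip_width: 0.0312
finger_force: 39.0
```

The pads now catch only the token's top edge (31 mm wide, 7 N up). The tip therefore sits about 17 mm behind the TCP reading. I'll go 7 mm deeper.

```bash
python3 -m inch '[[0,0,0,0,0,0,0.6],[0,0,0,0,0,0,0.6],[0,0,0,0,0,0,0.6],[0,0,0.015,0,0,0,0.6],[0,0,0.03,0,0,0,0.6],[0,0,0.035,0,0,0,0.6],[0,0,0.035,0,0,0,0.6]]' 40; python3 -m inch '[[0,0,0,0,0,0,0.25],[0,0,0,0,0,0,0.25],[0,0,0,0,0,0,0.25],[0,0,0,0,0,0,0.25]]'
```

```text
clock: 9.18
position: [0.4198, -0.2615, -0.013]
tool_rot: [-3.141, 0.0, 0.131]
force: [-0.9, -0.1, 0.0]
grip_width: 0.0512
finger_force: 0.0
clock: 9.68
position: [0.4199, -0.2615, -0.0126]
tool_rot: [3.142, -0.0, 0.131]
force: [-1.7, 0.9, 7.2]
grip_width: 0.0321
finger_force: 39.2
```

```bash
python3 -m inch '[[0,0,-0.05,0,0,0,0.25],[0,0,-0.1,0,0,0,0.25],[0,0,-0.3,0,0,0,0.25],[0,0,-0.5,0,0,0,0.25],[0,0,-0.75,0,0,0,0.25],[0,0,-0.75,0,0,0,0.25]]'; python3 -c "
from h import *
f=cam('side'); s=rep(); u,v=proj(f,[s['position']])[0].astype(int); print(u,v); save(f,'s4.png',(u-40,v-45,u+40,v+15),9); units(*mt(-.095,0,.160))
import os"
```

```text
clock: 10.42
position: [0.4214, -0.2624, 0.141]
tool_rot: [3.138, -0.005, 0.131]
force: [0.0, 1.3, -0.4]
grip_width: 0.0319
finger_force: 39.8
t 10.47 meter xyz [-216.9 -242.2  139.1] rot [ 3.14e+00 -3.00e-03  1.31e-01] F [-0.9 -0.5 -0.5] w 0.032 ff 39.8
302 150
rows shift [ 0.61  -1.211 -0.105]
```

View pics/s4.png

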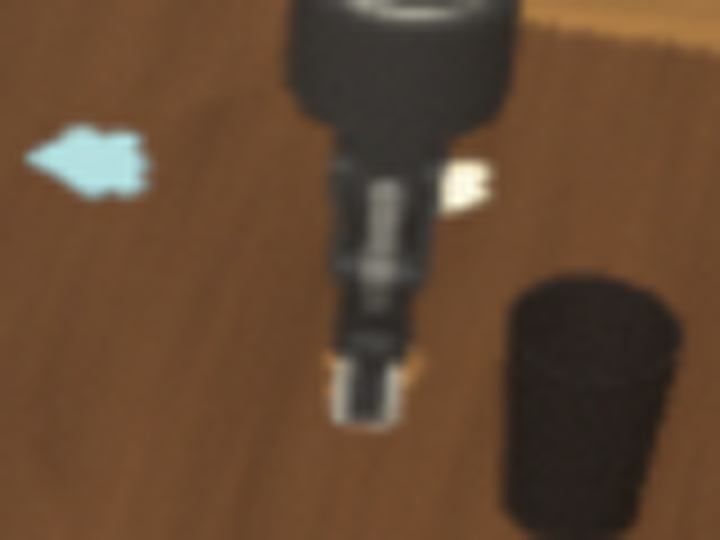

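The token is held between the pads: orange rims at crop (325,375) and (415,365). The finger tip reaches lower, to about v=425. I'll calculate where the token's underside and the tip are.

```bash
python3 -c "
from h import *
f=cam('side'); s=rep(); n=B[:,1]
def at(u,v,off):
  o,d=rays(f,[[262+u/9,105+v/9]]); p=s['position']+n*off; k=((p-o)@n)/(d[0]@n); return (B.T@((o+k*d[0])-s['position'])*1000).round(1)
for u,v in((325,352),(325,398),(415,350),(415,385)): print('rim',at(u,v,0))
for o in(.016,.023,.029): print('tip',at(365,427,o))
for dv in range(0,7): print(depth(f,[[302,147+dv]]).round(3))
"
```

```text
t 10.53 meter xyz [-217.5 -241.8  137.8] rot [ 3.141e+00 -1.000e-03  1.310e-01] F [ 0.1 -0.6 -0.6] w 0.0322 ff 39.8
rim [16.7 -0.  27.2]
rim [15.4 -0.   6.6]
rim [-14.7  -0.   31.6]
rim [-15.9  -0.   16.1]
tip [ 0.2 16.   8. ]
tip [ 0.1 23.  13.7]
tip [ 0.1 29.  18.5]
[[ 0.42  -0.233  0.177]]
[[ 0.419 -0.23   0.176]]
[[ 0.419 -0.231  0.171]]
[[ 0.419 -0.233  0.165]]
[[ 0.418 -0.232  0.162]]
[[ 0.419 -0.239  0.153]]
[[ 0.444 -0.418  0.002]]
```

The token's underside is at or up to about 5 mm below the tips. I'll carry it over the pocket.

```bash
python3 -m inch '[[0.12,-0.2,-0.05,0,0,0,0.25],[0.24,-0.4,-0.1,0,0,0,0.25],[0.36,-0.6,-0.1,0,0,0,0.25],[0.48,-0.8,-0.1,0,0,0,0.25],[0.61,-1,-0.1,0,0,0,0.25]]'; python3 -m inch '[[0,-0.1,0,0,0,0,0.25],[0,-0.21,0,0,0,0,0.25],[0,-0.21,0,0,0,0,0.25],[0,-0.21,0,0,0,0,0.25]]';python3 -c "
from h import *
rep(); units(*mt(-.095,0,.080)); f=cam('top'); u,v=proj(f,[mt(-.095,0,.1)])[0].astype(int); save(f,'t5.png',(u-40,v-35,u+40,v+35),8)"
```

```text
clock: 11.15
position: [0.5145, -0.0458, 0.1561]
tool_rot: [-3.141, 0.002, 0.131]
force: [-0.5, -0.2, -1.2]
grip_width: 0.0323
finger_force: 39.8
clock: 11.65
position: [0.5089, -0.0062, 0.1565]
tool_rot: [3.141, 0.001, 0.131]
force: [-0.2, -0.1, -0.1]
grip_width: 0.032
finger_force: 39.9
t 11.65 meter xyz [-95.9  -0.3 156.5] rot [3.141e+00 1.000e-03 1.310e-01] F [-0.2 -0.1 -0.1] w 0.032 ff 39.9
rows shift [ 0.005 -0.002  0.383]
```

View pics/t5.png

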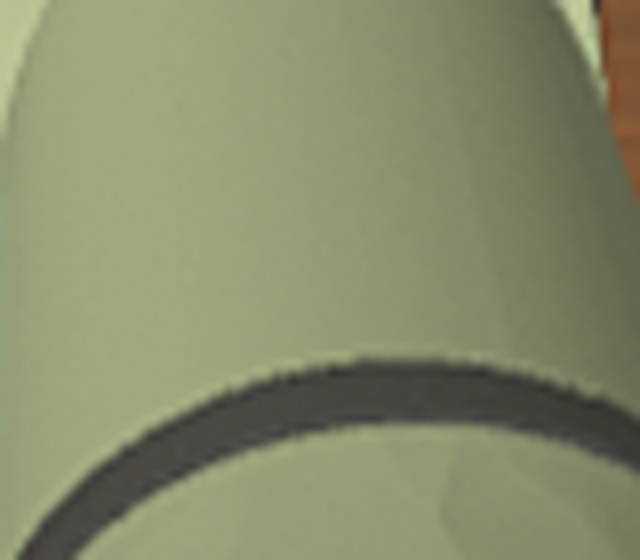

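The top view shows only the arm covering the pocket, so from here I rely on force and the side view. Descending.

```bash
python3 -m inch '[[0.005,0,0.15,0,0,0,0.25],[0.005,0,0.28,0,0,0,0.25],[0.005,0,0.35,0,0,0,0.25],[0.005,0,0.383,0,0,0,0.25],[0.005,0,0.383,0,0,0,0.25]]'; python3 -m inch '[[0,0,0.005,0,0,0,0.25],[0,0,0.01,0,0,0,0.25],[0,0,0.01,0,0,0,0.25]]'
```

```text
clock: 12.32
position: [0.5104, -0.0057, 0.0806]
tool_rot: [3.142, -0.0, 0.131]
force: [0.8, -0.4, -0.1]
grip_width: 0.032
finger_force: 39.9
clock: 12.7
position: [0.5107, -0.0055, 0.0792]
tool_rot: [3.141, -0.001, 0.131]
force: [-2.2, -0.5, 8.8]
grip_width: 0.0325
finger_force: 44.7
```

```bash
python3 -m inch '[[0,0,-0.005,0,0,0,0.45],[0,0,-0.005,0,0,0,0.45],[0,0,-0.005,0,0,0,0.45],[0,0,-0.1,0,0,0,0.6],[0,0,-0.3,0,0,0,0.6],[0,0,-0.4,0,0,0,0.6],[0,0,-0.4,0,0,0,0.6]]'; python3 -c "
from h import *
rep(); f=cam('side'); u,v=proj(f,[mt(-.095,0,.1)])[0].astype(int); print(u,v); save(f,'s6.png',(u-40,v-30,u+40,v+30),9)"
```

```text
clock: 13.58
position: [0.5109, -0.0055, 0.1597]
tool_rot: [3.141, -0.002, 0.131]
force: [-0.1, 0.9, -0.2]
grip_width: 0.0513
finger_force: 0.0
t 13.57 meter xyz [-93.8   0.2 159.7] rot [ 3.141e+00 -2.000e-03  1.310e-01] F [-0.1  0.9 -0.2] w 0.0513 ff 0.0
254 209
```

View pics/s6.png

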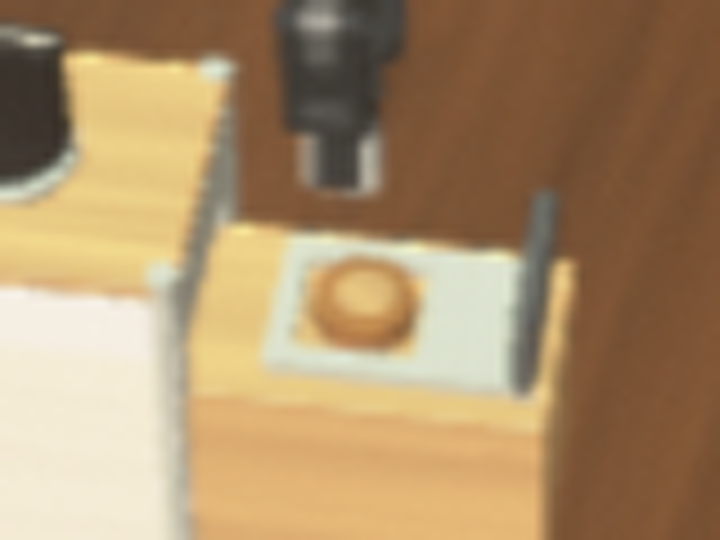

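The token lies flat inside the pocket at crop (362,300). Now I move in front of the tab with the fingers shut, then push.

```bash
python3 -m inch '[[-0.2,0,0,0,0,0,0],[-0.4,0,0,0,0,0,0],[-0.48,0,0.05,0,0,0,0],[-0.48,0,0.2,0,0,0,0],[-0.48,0,0.35,0,0,0,0],[-0.48,0,0.35,0,0,0,0],[-0.4,0,0.35,0,0,0,0],[-0.38,0,0.35,0,0,0,0],[-0.37,0,0.35,0,0,0,0],[-0.36,0,0.35,0,0,0,0]]'; python3 -c "
from h import *
rep()"
```

```text
clock: 14.88
position: [0.4387, -0.015, 0.0888]
tool_rot: [3.142, -0.0, 0.131]
force: [0.9, -0.3, -0.1]
grip_width: -0.0001
finger_force: 0.0
t 14.88 meter xyz [-166.7    0.2   88.8] rot [ 3.142 -0.     0.131] F [ 0.9 -0.3 -0.1] w -0.0001 ff 0.0
```

```bash
python3 -m inch '[[0.05,0,0,0,0,0,0],[0.1,0,0,0,0,0,0],[0.15,0,0,0,0,0,0],[0.2,0,0,0,0,0,0],[0.25,0,0,0,0,0,0],[0.3,0,0,0,0,0,0],[0.35,0,0,0,0,0,0],[0.38,0,0,0,0,0,0],[0.4,0,0,0,0,0,0],[0.41,0,0,0,0,0,0],[0.41,0,0,0,0,0,0]]'; python3 -c "
from h import *
rep(); f=cam('side')
# tab height points: dark tab x in the meter frame
uu,vv=np.meshgrid(np.arange(200,330),np.arange(160,260)); px=np.c_[uu.ravel(),vv.ravel()]
P=(depth(f,px)-M)@B; hsv=cv2.cvtColor(f['img'],cv2.COLOR_RGB2HSV)[px[:,1],px[:,0]]
k=(P[:,2]>.1)&(P[:,2]<.124)&(abs(P[:,1])<.03)&(P[:,0]<-.02)&(P[:,0]>-.17); print('tab',k.sum(),np.median(P[k],0),P[k].min(0),P[k].max(0))"
```

```text
clock: 16.25
position: [0.5189, -0.0048, 0.0883]
tool_rot: [3.141, 0.003, 0.131]
force: [-9.7, -3.9, 6.7]
grip_width: 0.0001
finger_force: 4.8
t 16.25 meter xyz [-85.9  -0.2  88.3] rot [3.141e+00 3.000e-03 1.310e-01] F [-9.7 -3.9  6.7] w 0.0001 ff 4.8
tab 79 [-0.07300554  0.01096058  0.11312247] [-0.09529858 -0.02997592  0.10095635] [-0.04224743  0.02987346  0.12389309]
```

```bash
python3 -m inch '[[0.01,0,0,0,0,0,0],[0.02,0,0,0,0,0,0],[0.02,0,0,0,0,0,0],[0.02,0,0,0,0,0,0]]';python3 -c "
from h import *
rep()"
```

```text
clock: 16.8
position: [0.5227, -0.0043, 0.0883]
tool_rot: [3.141, 0.003, 0.13]
force: [-9.2, -3.8, 7.9]
grip_width: -0.0
finger_force: 4.9
t 16.8 meter xyz [-82.1  -0.2  88.3] rot [3.141e+00 3.000e-03 1.300e-01] F [-9.2 -3.8  7.9] w -0.0 ff 4.9
```

```bash
python3 -m inch '[[0.01,0,0,0,0,0,0],[0.02,0,0,0,0,0,0],[0.02,0,0,0,0,0,0],[0.02,0,0,0,0,0,0]]';python3 -c "
from h import *
rep()"
```

```text
clock: 17.3
position: [0.524, -0.0042, 0.088]
tool_rot: [3.141, 0.009, 0.13]
force: [-26.3, -3.6, 20.3]
grip_width: -0.0001
finger_force: 13.3
t 17.3 meter xyz [-80.8  -0.3  88. ] rot [3.141 0.009 0.13 ] F [-26.3  -3.6  20.3] w -0.0001 ff 13.3
```

The force jumped at x = -80.8 mm, so the slide is fully home. I'll retreat and check the slide and the token.

```bash
python3 -m inch '[[-0.02,0,0,0,0,0,0],[-0.15,0,0,0,0,0,0],[-0.3,0,0,0,0,0,0],[-0.45,0,0,0,0,0,0],[-0.55,0,0,0,0,0,0.1],[-0.55,0,-0.15,0,0,0,0.6],[-0.55,0.25,-0.35,0,0,0,0.6],[-0.5,0.5,-0.35,0,0,0,0.6],[-0.4,0.8,-0.35,0,0,0,0.6],[-0.2,1,-0.35,0,0,0,0.6],[-0.15,1,-0.35,0,0,0,0.6]]';
cat >> h.py <<'E'
def status():
    f=cam("side"); g=cam("top"); rep()
    for nm,c in(("side",f),("top",g)):
        uu,vv=np.meshgrid(np.arange(512),np.arange(384)); px=np.c_[uu.ravel(),vv.ravel()]
        P=(depth(c,px)-M)@B
        k=(P[:,2]>.100)&(P[:,2]<.122)&(abs(P[:,1])<.028)&(P[:,0]<-.05)&(P[:,0]>-.18); print(nm,"tab",k.sum(),np.median(P[k,0]).round(4))
    hsv=cv2.cvtColor(f["img"],cv2.COLOR_RGB2HSV)
    u,v=proj(f,[mt(-.095,0,.095)])[0].round().astype(int); print("pocket h",np.median(depth(f,[[u+i,v+j] for i in(-2,0,2) for j in(-1,0,1)])[:,2]).round(4))
    for t in tokens(g): print(t[:4])
    return f,g
E
python3 -c "
from h import *
f,g=status(); u,v=proj(f,[mt(-.06,0,.09)])[0].astype(int); save(f,'s7.png',(u-45,v-35,u+45,v+40),8)"
```

```text
clock: 18.68
position: [0.5261, -0.2081, 0.1582]
tool_rot: [3.141, -0.001, 0.128]
force: [-0.1, 0.8, -0.5]
grip_width: 0.0513
finger_force: 0.0
t 18.77 meter xyz [-106.  -199.3  158. ] rot [-3.141  0.     0.131] F [-0.7  1.2  0.1] w 0.0512 ff 0.0
side tab 11 -0.1529
top tab 23 -0.1537
pocket h 0.0856
(array([0.4396, 0.2456]), np.float64(0.016), (152, 221), np.float64(0.031))
(array([0.4711, 0.3508]), np.float64(0.015), (117, 211), np.float64(0.032))
(array([0.5138, 0.2345]), np.float64(0.012), (157, 196), np.float64(0.03))
```

View pics/s7.png

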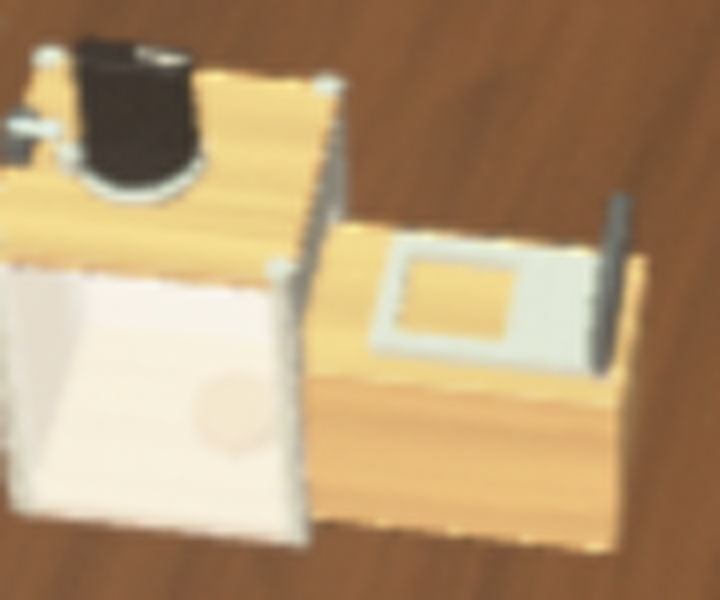

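The pocket is empty, the slide is out, and token 1 shows through the clear wall on the box floor at crop (235,412). On to the token near the glass.

```bash
cat >> h.py <<'E'
def sidetok(xy):
    g=cam("side"); hsv=cv2.cvtColor(g["img"],cv2.COLOR_RGB2HSV);m=((hsv[:,:,2]>172)&(hsv[:,:,1]>95)&(hsv[:,:,0]<28)).astype(np.uint8)
    u,v=proj(g,[[*xy,.012]])[0]; n,l,st,c=cv2.connectedComponentsWithStats(m)
    for i in range(1,n):
        if np.hypot(*(c[i]-[u,v]))<25 and st[i,4]>8: print("side tok",onplane(g,[c[i]],.012)[0,:2].round(4),st[i,4])
E
python3 -c "
from h import *
sidetok([.532,-.293]); rep(); units(.532,-.293,-.009)"
```

```text
side tok [ 0.5317 -0.2888] 49
t 18.82 meter xyz [-106.8 -198.8  158.2] rot [-3.141e+00  1.000e-03  1.320e-01] F [-0.8  0.4 -0.9] w 0.0512 ff 0.0
rows shift [-0.018  0.445  0.836]
```

```bash
python3 -m inch '[[-0.018,0.2,0.1,0,0,0,0.6],[-0.018,0.4,0.3,0,0,0,0.6],[-0.018,0.44,0.5,0,0,0,0.6],[-0.018,0.44,0.65,0,0,0,0.6],[-0.018,0.44,0.77,0,0,0,0.6],[-0.018,0.44,0.836,0,0,0,0.6],[-0.018,0.44,0.836,0,0,0,0.6],[-0.018,0.44,0.836,0,0,0,0.25],[-0.018,0.44,0.836,0,0,0,0.25],[-0.018,0.44,0.836,0,0,0,0.25],[-0.018,0.44,0.836,0,0,0,0.25]]' 40; python3 -m inch '[[0,0,-0.05,0,0,0,0.25],[0,0,-0.2,0,0,0,0.25],[0,0,-0.4,0,0,0,0.25],[0,-0.2,-0.65,0,0,0,0.25],[0,-0.4,-0.84,0,0,0,0.25],[0,-0.7,-0.84,0,0,0,0.25],[0,-0.95,-0.84,0,0,0,0.25],[0,-0.95,-0.84,0,0,0,0.25]]'; python3 -c "
from h import *
rep(); units(*mt(-.095,0,.077))"
```

```text
clock: 20.2
position: [0.5328, -0.2931, -0.0073]
tool_rot: [3.141, -0.001, 0.131]
force: [-1.6, 2.1, 6.5]
grip_width: 0.0315
finger_force: 39.1
clock: 21.2
position: [0.5077, -0.1009, 0.1607]
tool_rot: [-3.141, -0.002, 0.136]
force: [0.0, -0.8, 0.0]
grip_width: 0.0319
finger_force: 39.7
t 21.2 meter xyz [-109.6  -94.   160.7] rot [-3.141e+00 -2.000e-03  1.360e-01] F [ 0.  -0.8  0. ] w 0.0319 ff 39.7
rows shift [ 0.075 -0.469  0.419]
```

```bash
python3 -m inch '[[0.04,-0.25,0,0,0,0,0.25],[0.073,-0.45,0,0,0,0,0.25],[0.073,-0.47,0,0,0,0,0.25],[0.073,-0.47,0,0,0,0,0.25],[0.073,-0.47,0,0,0,0,0.25],[0.073,-0.47,0,0,0,0,0.25]]'; python3 -c "
from h import *
rep(); units(*mt(-.095,0,.081))"
```

```text
clock: 21.95
position: [0.5098, -0.0106, 0.1594]
tool_rot: [3.141, -0.0, 0.13]
force: [-0.8, -0.7, -0.6]
grip_width: 0.0315
finger_force: 39.8
t 21.95 meter xyz [-95.7  -4.7 159.4] rot [ 3.141 -0.     0.13 ] F [-0.8 -0.7 -0.6] w 0.0315 ff 39.8
rows shift [ 0.003 -0.024  0.392]
```

```bash
python3 -m inch '[[0.003,-0.024,0.1,0,0,0,0.25],[0.003,-0.024,0.25,0,0,0,0.25],[0.003,-0.024,0.34,0,0,0,0.25],[0.003,-0.024,0.375,0,0,0,0.25],[0.003,-0.024,0.392,0,0,0,0.25],[0.003,-0.024,0.392,0,0,0,0.25]]'; python3 -c "
from h import *
rep()"
```

```text
clock: 22.7
position: [0.5099, -0.0049, 0.0812]
tool_rot: [3.142, -0.0, 0.131]
force: [-0.4, 0.1, 0.4]
grip_width: 0.0316
finger_force: 39.8
t 22.7 meter xyz [-94.8   0.9  81.2] rot [ 3.142 -0.     0.131] F [-0.4  0.1  0.4] w 0.0316 ff 39.8
```

```bash
python3 -m inch '[[0,0,0.004,0,0,0,0.25],[0,0,0.004,0,0,0,0.45],[0,0,0.004,0,0,0,0.45],[0,0,0.004,0,0,0,0.45],[0,0,-0.1,0,0,0,0.5],[0,0,-0.3,0,0,0,0.3],[-0.2,0.01,-0.39,0,0,0,0],[-0.4,0.01,-0.38,0,0,0,0],[-0.48,0.01,-0.3,0,0,0,0],[-0.48,0.01,-0.1,0,0,0,0],[-0.48,0.01,0.035,0,0,0,0],[-0.48,0.01,0.035,0,0,0,0]]'; cat >> h.py <<'E'
def pocket():
    f=cam("side"); uu,vv=np.meshgrid(np.arange(200,330),np.arange(150,260)); px=np.c_[uu.ravel(),vv.ravel()]
    P=(depth(f,px)-M)@B; k=(P[:,2]>.0945)&(P[:,2]<.112)&(abs(P[:,1])<.035)&(abs(P[:,0]+.095)<.04)
    q=P[k]; print("token top: n",k.sum(),"centre",(q.mean(0)*1000).round(1),"span",(np.ptp(q,0)*1000).round(1)) if k.sum() else print("none")
    if k.sum()>8: # plane slope
        c=np.linalg.lstsq(np.c_[q[:,:2],np.ones(len(q))],q[:,2],rcond=None)[0]; print("slope deg",np.degrees(c[:2]).round(1))
E
python3 -c "
from h import *
rep(); pocket()"
```

```text
clock: 24.2
position: [0.4138, -0.0193, 0.0729]
tool_rot: [-3.141, 0.003, 0.131]
force: [0.3, -1.0, 0.5]
grip_width: -0.0002
finger_force: 0.0
t 24.2 meter xyz [-191.9   -0.8   72.9] rot [-3.141e+00  3.000e-03  1.310e-01] F [ 0.3 -1.   0.5] w -0.0002 ff 0.0
token top: n 73 centre [-95.9   2.9  96.7] span [63.6 47.1  5.8]
slope deg [0.8 1.6]
```

The token is flat in the pocket with its top at 97 mm. I raise to tab height and push.

```bash
python3 -m inch '[[0,0,-0.075,0,0,0,0],[0.06,0,-0.075,0,0,0,0],[0.11,0,-0.075,0,0,0,0],[0.16,0,-0.075,0,0,0,0],[0.21,0,-0.075,0,0,0,0],[0.26,0,-0.075,0,0,0,0],[0.31,0,-0.075,0,0,0,0],[0.36,0,-0.075,0,0,0,0],[0.41,0,-0.075,0,0,0,0],[0.46,0,-0.075,0,0,0,0],[0.5,0,-0.075,0,0,0,0],[0.53,0,-0.075,0,0,0,0],[0.55,0,-0.075,0,0,0,0],[0.56,0,-0.075,0,0,0,0],[0.57,0,-0.075,0,0,0,0],[0.575,0,-0.075,0,0,0,0],[0.575,0,-0.075,0,0,0,0]]'; python3 -c "
from h import *
rep()"
```

```text
clock: 26.38
position: [0.5241, -0.0053, 0.0879]
tool_rot: [3.141, 0.01, 0.13]
force: [-31.1, -3.8, 23.4]
grip_width: 0.0003
finger_force: 15.9
t 26.38 meter xyz [-80.7  -1.4  87.9] rot [3.141 0.01  0.13 ] F [-31.1  -3.8  23.4] w 0.0003 ff 15.9
```

```bash
python3 -m inch '[[-0.02,0,0,0,0,0,0],[-0.15,0,0,0,0,0,0],[-0.3,0,0,0,0,0,0],[-0.45,0,0,0,0,0,0],[-0.55,0,0,0,0,0,0.1],[-0.55,0,-0.15,0,0,0,0.6],[-0.55,-0.25,-0.35,0,0,0,0.6],[-0.5,-0.5,-0.35,0,0,0,0.6],[-0.4,-0.8,-0.35,0,0,0,0.6],[-0.2,-1,-0.35,0,0,0,0.6],[-0.2,-1,-0.35,0,0,0,0.6],[-0.2,-1,-0.35,0,0,0,0.6],[-0.2,-1,-0.35,0,0,0,0.6]]';
python3 -c "
from h import *
status(); pocket(); sidetok([.4397,.246]);sidetok([.5138,.2355]); units(.4397,.246,-.009)"
```

```text
clock: 28.0
position: [0.4628, 0.1879, 0.1589]
tool_rot: [3.141, 0.0, 0.13]
force: [0.5, -0.0, 0.3]
grip_width: 0.051
finger_force: 0.0
t 28.1 meter xyz [-116.1  198.3  159. ] rot [ 3.141 -0.     0.13 ] F [ 0.5 -0.6 -0.3] w 0.0515 ff 0.0
side tab 14 -0.1529
top tab 22 -0.1536
pocket h 0.361
none
side tok [0.439 0.248] 63
side tok [0.5139 0.2353] 59
rows shift [-0.079 -0.301  0.84 ]
```

```bash
python3 -m inch '[[-0.079,-0.2,0.1,0,0,0,0.6],[-0.079,-0.303,0.3,0,0,0,0.6],[-0.079,-0.303,0.5,0,0,0,0.6],[-0.079,-0.303,0.65,0,0,0,0.6],[-0.079,-0.303,0.77,0,0,0,0.6],[-0.079,-0.303,0.836,0,0,0,0.6],[-0.079,-0.303,0.836,0,0,0,0.6],[-0.079,-0.303,0.836,0,0,0,0.25],[-0.079,-0.303,0.836,0,0,0,0.25],[-0.079,-0.303,0.836,0,0,0,0.25],[-0.079,-0.303,0.836,0,0,0,0.25]]' 40; python3 -m inch '[[0,0,-0.05,0,0,0,0.25],[0,0,-0.2,0,0,0,0.25],[0,0,-0.4,0,0,0,0.25],[0,0.2,-0.65,0,0,0,0.25],[0.05,0.4,-0.84,0,0,0,0.25],[0.1,0.7,-0.84,0,0,0,0.25],[0.18,0.95,-0.84,0,0,0,0.25],[0.18,0.95,-0.84,0,0,0,0.25],[0.18,0.95,-0.84,0,0,0,0.25],[0.18,0.95,-0.84,0,0,0,0.25]]'; python3 -c "
from h import *
rep(); units(*mt(-.095,0,.081))"
```

```text
clock: 29.62
position: [0.4399, 0.2471, -0.0072]
tool_rot: [-3.141, -0.001, 0.131]
force: [-1.2, -1.0, 6.1]
grip_width: 0.0317
finger_force: 39.3
clock: 30.88
position: [0.4997, 0.0643, 0.1601]
tool_rot: [-3.141, -0.0, 0.133]
force: [0.1, -0.7, 0.5]
grip_width: 0.0318
finger_force: 39.8
t 30.88 meter xyz [-95.9  70.8 160.1] rot [-3.141 -0.     0.133] F [ 0.1 -0.7  0.5] w 0.0318 ff 39.8
rows shift [0.004 0.354 0.395]
```

```bash
python3 -m inch '[[0.004,0.2,0,0,0,0,0.25],[0.004,0.354,0,0,0,0,0.25],[0.004,0.354,0,0,0,0,0.25],[0.004,0.354,0.15,0,0,0,0.25],[0.004,0.354,0.3,0,0,0,0.25],[0.004,0.354,0.34,0,0,0,0.25],[0.004,0.354,0.36,0,0,0,0.25],[0.004,0.354,0.36,0,0,0,0.25]]'; python3 -c "
from h import *
rep(); units(*mt(-.095,0,.081))"
```

```text
clock: 31.88
position: [0.5104, -0.0066, 0.0883]
tool_rot: [-3.142, -0.001, 0.131]
force: [1.0, 0.5, 0.3]
grip_width: 0.0314
finger_force: 39.8
t 31.88 meter xyz [-94.5  -0.8  88.3] rot [-3.142e+00 -1.000e-03  1.310e-01] F [1.  0.5 0.3] w 0.0314 ff 39.8
rows shift [-0.002 -0.004  0.037]
```

```bash
python3 -m inch '[[-0.002,-0.004,0.03,0,0,0,0.25],[-0.002,-0.004,0.04,0,0,0,0.25],[-0.002,-0.004,0.041,0,0,0,0.25],[-0.002,-0.004,0.041,0,0,0,0.45],[-0.002,-0.004,0.041,0,0,0,0.45],[-0.002,-0.004,0.041,0,0,0,0.45],[0,0,-0.06,0,0,0,0.5],[0,0,-0.26,0,0,0,0.3],[-0.2,0,-0.35,0,0,0,0],[-0.4,0,-0.34,0,0,0,0],[-0.48,0,-0.26,0,0,0,0],[-0.48,0,-0.06,0,0,0,0],[-0.48,0,0,0,0,0,0],[-0.48,0,0,0,0,0,0]]'; python3 -c "
from h import *
rep(); pocket()"
```

```text
clock: 33.62
position: [0.4147, -0.0194, 0.0876]
tool_rot: [-3.141, 0.001, 0.131]
force: [0.1, -0.4, 0.4]
grip_width: 0.0
finger_force: 0.0
t 33.62 meter xyz [-191.1   -1.1   87.6] rot [-3.141e+00  1.000e-03  1.310e-01] F [ 0.1 -0.4  0.4] w 0.0 ff 0.0
token top: n 82 centre [-98.1   2.4  96.7] span [64.3 51.7  5.1]
slope deg [ 1.8 -0. ]
```

Flat in the pocket again. Push home.

```bash
python3 -m inch '[[0.06,0,0,0,0,0,0],[0.11,0,0,0,0,0,0],[0.16,0,0,0,0,0,0],[0.21,0,0,0,0,0,0],[0.26,0,0,0,0,0,0],[0.31,0,0,0,0,0,0],[0.36,0,0,0,0,0,0],[0.41,0,0,0,0,0,0],[0.46,0,0,0,0,0,0],[0.5,0,0,0,0,0,0],[0.53,0,0,0,0,0,0],[0.55,0,0,0,0,0,0],[0.56,0,0,0,0,0,0],[0.57,0,0,0,0,0,0],[0.57,0,0,0,0,0,0]]'; python3 -c "
from h import *
rep()"; python3 -m inch '[[-0.02,0,0,0,0,0,0],[-0.15,0,0,0,0,0,0],[-0.3,0,0,0,0,0,0],[-0.45,0,0,0,0,0,0],[-0.55,0,0,0,0,0,0.1],[-0.55,0,-0.15,0,0,0,0.6],[-0.55,-0.25,-0.35,0,0,0,0.6],[-0.5,-0.5,-0.35,0,0,0,0.6],[-0.3,-0.8,-0.35,0,0,0,0.6],[0,-1,-0.35,0,0,0,0.6],[0.05,-1,-0.35,0,0,0,0.6],[0.05,-1,-0.35,0,0,0,0.6],[0.05,-1,-0.35,0,0,0,0.6]]';
python3 -c "
from h import *
status(); pocket(); sidetok([.471,.352]);sidetok([.5138,.2355]); units(.5138,.2354,-.009)"
```

```text
clock: 35.55
position: [0.5241, -0.0056, 0.0873]
tool_rot: [3.141, 0.008, 0.13]
force: [-26.4, -3.5, 19.9]
grip_width: 0.0003
finger_force: 13.6
t 35.55 meter xyz [-80.8  -1.6  87.3] rot [3.141 0.008 0.13 ] F [-26.4  -3.5  19.9] w 0.0003 ff 13.6
clock: 37.17
position: [0.5113, 0.1946, 0.1576]
tool_rot: [3.141, 0.001, 0.131]
force: [0.3, -0.2, 0.3]
grip_width: 0.0515
finger_force: 0.0
t 37.27 meter xyz [-67.3 198.4 157.9] rot [3.141 0.    0.13 ] F [-0.2 -0.5 -0.1] w 0.0512 ff 0.0
side tab 9 -0.1529
top tab 27 -0.1537
pocket h 0.0837
token top: n 16 centre [-117.2    9.4   95.2] span [61.4 48.6  1.8]
slope deg [ 0.5 -0.7]
side tok [0.5323 0.3424] 9
side tok [0.4715 0.3541] 145
side tok [0.5142 0.2381] 115
rows shift [ 0.038 -0.2    0.835]
```

```bash
python3 -m inch '[[0.038,-0.1,0.1,0,0,0,0.6],[0.038,-0.205,0.3,0,0,0,0.6],[0.038,-0.205,0.5,0,0,0,0.6],[0.038,-0.205,0.65,0,0,0,0.6],[0.038,-0.205,0.77,0,0,0,0.6],[0.038,-0.205,0.835,0,0,0,0.6],[0.038,-0.205,0.835,0,0,0,0.6],[0.038,-0.205,0.835,0,0,0,0.25],[0.038,-0.205,0.835,0,0,0,0.25],[0.038,-0.205,0.835,0,0,0,0.25],[0.038,-0.205,0.835,0,0,0,0.25]]' 40; python3 -m inch '[[0,0,-0.05,0,0,0,0.25],[0,0,-0.2,0,0,0,0.25],[0,0,-0.4,0,0,0,0.25],[-0.05,0.2,-0.65,0,0,0,0.25],[-0.1,0.4,-0.84,0,0,0,0.25],[-0.17,0.7,-0.84,0,0,0,0.25],[-0.17,0.95,-0.84,0,0,0,0.25],[-0.17,0.95,-0.84,0,0,0,0.25],[-0.17,0.95,-0.84,0,0,0,0.25],[-0.17,0.95,-0.84,0,0,0,0.25]]'; python3 -c "
from h import *
rep(); units(*mt(-.095,0,.081))"
```

```text
clock: 38.8
position: [0.5143, 0.2369, -0.0081]
tool_rot: [-3.141, -0.001, 0.131]
force: [-1.1, -0.8, 6.9]
grip_width: 0.0319
finger_force: 39.4
clock: 40.05
position: [0.5049, 0.045, 0.159]
tool_rot: [-3.141, -0.0, 0.133]
force: [-0.2, 0.0, -0.8]
grip_width: 0.0319
finger_force: 39.8
t 40.05 meter xyz [-93.2  51.1 159. ] rot [-3.141 -0.     0.133] F [-0.2  0.  -0.8] w 0.0319 ff 39.8
rows shift [-0.01   0.255  0.39 ]
```

```bash
python3 -m inch '[[-0.005,0.15,0,0,0,0,0.25],[-0.008,0.255,0,0,0,0,0.25],[-0.008,0.255,0,0,0,0,0.25],[-0.008,0.255,0.15,0,0,0,0.25],[-0.008,0.255,0.3,0,0,0,0.25],[-0.008,0.255,0.34,0,0,0,0.25],[-0.008,0.255,0.355,0,0,0,0.25],[-0.008,0.255,0.355,0,0,0,0.25]]'; python3 -c "
from h import *
rep(); units(*mt(-.095,0,.0805))"
```

```text
clock: 41.05
position: [0.5105, -0.0066, 0.0884]
tool_rot: [3.142, -0.001, 0.131]
force: [0.6, 0.7, -0.0]
grip_width: 0.0313
finger_force: 39.8
t 41.05 meter xyz [-94.5  -0.9  88.4] rot [ 3.142e+00 -1.000e-03  1.310e-01] F [ 0.6  0.7 -0. ] w 0.0313 ff 39.8
rows shift [-0.003 -0.004  0.04 ]
```

```bash
python3 -m inch '[[-0.002,-0.004,0.03,0,0,0,0.25],[-0.002,-0.004,0.04,0,0,0,0.25],[-0.002,-0.004,0.041,0,0,0,0.25],[-0.002,-0.004,0.041,0,0,0,0.45],[-0.002,-0.004,0.041,0,0,0,0.45],[-0.002,-0.004,0.041,0,0,0,0.45],[0,0,-0.06,0,0,0,0.5],[0,0,-0.26,0,0,0,0.3],[-0.2,0,-0.35,0,0,0,0],[-0.4,0,-0.34,0,0,0,0],[-0.48,0,-0.26,0,0,0,0],[-0.48,0,-0.06,0,0,0,0],[-0.48,0,0,0,0,0,0],[-0.48,0,0,0,0,0,0]]'; python3 -c "
from h import *
rep(); pocket()"
```

```text
clock: 42.8
position: [0.4147, -0.0194, 0.0876]
tool_rot: [-3.141, 0.001, 0.131]
force: [-0.0, 0.6, -0.2]
grip_width: -0.0001
finger_force: 0.0
t 42.8 meter xyz [-191.1   -1.    87.6] rot [-3.141e+00  1.000e-03  1.310e-01] F [-0.   0.6 -0.2] w -0.0001 ff 0.0
token top: n 75 centre [-94.8   3.2  96.6] span [57.8 52.6  5.6]
slope deg [-0.2 -0.8]
```

```bash
python3 -m inch '[[0.06,0,0,0,0,0,0],[0.11,0,0,0,0,0,0],[0.16,0,0,0,0,0,0],[0.21,0,0,0,0,0,0],[0.26,0,0,0,0,0,0],[0.31,0,0,0,0,0,0],[0.36,0,0,0,0,0,0],[0.41,0,0,0,0,0,0],[0.46,0,0,0,0,0,0],[0.5,0,0,0,0,0,0],[0.53,0,0,0,0,0,0],[0.55,0,0,0,0,0,0],[0.56,0,0,0,0,0,0],[0.57,0,0,0,0,0,0],[0.57,0,0,0,0,0,0]]'; python3 -c "
from h import *
rep()"; python3 -m inch '[[-0.02,0,0,0,0,0,0],[-0.15,0,0,0,0,0,0],[-0.3,0,0,0,0,0,0],[-0.45,0,0,0,0,0,0],[-0.55,0,0,0,0,0,0.1],[-0.55,0,-0.15,0,0,0,0.6],[-0.55,-0.25,-0.35,0,0,0,0.6],[-0.5,-0.5,-0.35,0,0,0,0.6],[-0.3,-0.8,-0.35,0,0,0,0.6],[-0.1,-1,-0.35,0,0,0,0.6],[-0.05,-1,-0.35,0,0,0,0.6],[-0.05,-1,-0.35,0,0,0,0.6],[-0.05,-1,-0.35,0,0,0,0.6]]';
python3 -c "
from h import *
status(); pocket(); sidetok([.471,.352]); units(.4712,.3525,-.009)"
```

```text
clock: 44.72
position: [0.5242, -0.0056, 0.0873]
tool_rot: [3.141, 0.008, 0.13]
force: [-26.7, -3.7, 20.1]
grip_width: 0.0002
finger_force: 13.6
t 44.73 meter xyz [-80.7  -1.6  87.3] rot [3.141 0.008 0.13 ] F [-26.7  -3.7  20.1] w 0.0002 ff 13.6
clock: 46.35
position: [0.4914, 0.1912, 0.1577]
tool_rot: [3.141, 0.001, 0.13]
force: [-0.9, 0.1, -0.5]
grip_width: 0.0513
finger_force: 0.0
t 46.45 meter xyz [-87.4 197.9 158. ] rot [ 3.141 -0.     0.13 ] F [ 0.7 -0.2  0.9] w 0.0514 ff 0.0
side tab 10 -0.1529
top tab 24 -0.1538
pocket h 0.0856
token top: n 4 centre [-120.8   15.7   95.4] span [12.9 42.8  1.3]
side tok [0.4723 0.3541] 103
rows shift [ 0.003 -0.81   0.835]
```

```bash
python3 -m inch '[[0.003,-0.25,0,0,0,0,0.6],[0.003,-0.5,0.1,0,0,0,0.6],[0.003,-0.75,0.3,0,0,0,0.6],[0.003,-0.812,0.5,0,0,0,0.6],[0.003,-0.812,0.65,0,0,0,0.6],[0.003,-0.812,0.77,0,0,0,0.6],[0.003,-0.812,0.835,0,0,0,0.6],[0.003,-0.812,0.835,0,0,0,0.6],[0.003,-0.812,0.835,0,0,0,0.25],[0.003,-0.812,0.835,0,0,0,0.25],[0.003,-0.812,0.835,0,0,0,0.25],[0.003,-0.812,0.835,0,0,0,0.25]]' 40; python3 -m inch '[[0,0,-0.05,0,0,0,0.25],[0,0,-0.2,0,0,0,0.25],[0,0,-0.4,0,0,0,0.25],[0,0.2,-0.65,0,0,0,0.25],[0,0.4,-0.84,0,0,0,0.25],[-0.02,0.7,-0.84,0,0,0,0.25],[-0.04,1,-0.84,0,0,0,0.25],[-0.04,1,-0.84,0,0,0,0.25],[-0.04,1,-0.84,0,0,0,0.25]]'; python3 -c "
from h import *
rep(); units(*mt(-.095,0,.081))"
```

```text
clock: 48.05
position: [0.4717, 0.3538, -0.008]
tool_rot: [-3.141, -0.001, 0.131]
force: [-1.6, -0.5, 6.7]
grip_width: 0.0317
finger_force: 39.4
clock: 49.18
position: [0.4896, 0.1544, 0.1596]
tool_rot: [-3.141, -0.001, 0.131]
force: [0.6, 0.0, -0.5]
grip_width: 0.0315
finger_force: 39.8
t 49.17 meter xyz [-94.1 161.5 159.6] rot [-3.141e+00 -1.000e-03  1.310e-01] F [ 0.6  0.  -0.5] w 0.0315 ff 39.8
rows shift [-0.005  0.808  0.392]
```

```bash
python3 -m inch '[[0,0.2,0,0,0,0,0.25],[-0.003,0.45,0,0,0,0,0.25],[-0.003,0.7,0,0,0,0,0.25],[-0.003,0.805,0,0,0,0,0.25],[-0.003,0.805,0,0,0,0,0.25],[-0.003,0.805,0.15,0,0,0,0.25],[-0.003,0.805,0.3,0,0,0,0.25],[-0.003,0.805,0.34,0,0,0,0.25],[-0.003,0.805,0.355,0,0,0,0.25],[-0.003,0.805,0.355,0,0,0,0.25]]'; python3 -c "
from h import *
rep(); units(*mt(-.095,0,.0805))"
```

```text
clock: 50.42
position: [0.5103, -0.0051, 0.0884]
tool_rot: [-3.142, -0.001, 0.132]
force: [-0.7, 0.4, -0.7]
grip_width: 0.0315
finger_force: 39.8
t 50.42 meter xyz [-94.4   0.7  88.4] rot [-3.142e+00 -1.000e-03  1.320e-01] F [-0.7  0.4 -0.7] w 0.0315 ff 39.8
rows shift [-0.003  0.003  0.04 ]
```

```bash
python3 -m inch '[[-0.002,0.003,0.03,0,0,0,0.25],[-0.002,0.003,0.04,0,0,0,0.25],[-0.002,0.003,0.041,0,0,0,0.25],[-0.002,0.003,0.041,0,0,0,0.45],[-0.002,0.003,0.041,0,0,0,0.45],[-0.002,0.003,0.041,0,0,0,0.45],[0,0.003,-0.06,0,0,0,0.5],[0,0.003,-0.26,0,0,0,0.3],[-0.2,0,-0.35,0,0,0,0],[-0.4,0,-0.34,0,0,0,0],[-0.48,0,-0.26,0,0,0,0],[-0.48,0,-0.06,0,0,0,0],[-0.48,0,0,0,0,0,0],[-0.48,0,0,0,0,0,0]]'; python3 -c "
from h import *
rep(); pocket()"
```

```text
clock: 52.18
position: [0.4145, -0.018, 0.0876]
tool_rot: [-3.141, 0.001, 0.131]
force: [-0.0, 0.9, 0.4]
grip_width: -0.0
finger_force: 0.0
t 52.17 meter xyz [-191.     0.4   87.6] rot [-3.141e+00  1.000e-03  1.310e-01] F [-0.   0.9  0.4] w -0.0 ff 0.0
token top: n 87 centre [-95.8   3.8  97. ] span [65.3 54.5  6.9]
slope deg [ 1.4 -0.4]
```

```bash
python3 -m inch '[[0.06,0,0,0,0,0,0],[0.11,0,0,0,0,0,0],[0.16,0,0,0,0,0,0],[0.21,0,0,0,0,0,0],[0.26,0,0,0,0,0,0],[0.31,0,0,0,0,0,0],[0.36,0,0,0,0,0,0],[0.41,0,0,0,0,0,0],[0.46,0,0,0,0,0,0],[0.5,0,0,0,0,0,0],[0.53,0,0,0,0,0,0],[0.55,0,0,0,0,0,0],[0.56,0,0,0,0,0,0],[0.57,0,0,0,0,0,0],[0.57,0,0,0,0,0,0]]'; python3 -c "
from h import *
rep()"; python3 -m inch '[[-0.02,0,0,0,0,0,0],[-0.15,0,0,0,0,0,0],[-0.3,0,0,0,0,0,0],[-0.45,0,0,0,0,0,0],[-0.55,0,0,0,0,0,0],[-0.55,0,-0.2,0,0,0,0.5],[-0.55,0.2,-0.5,0,0,0,0.5],[-0.5,0.4,-0.8,0,0,0,0.5],[-0.5,0.7,-0.9,0,0,0,0.5],[-0.5,0.7,-0.9,0,0,0,0.5],[-0.5,0.7,-0.9,0,0,0,0.5],[-0.5,0.7,-0.9,0,0,0,0.5]]';
python3 -c "
from h import *
f,g=status(); u,v=proj(f,[mt(-.0,0,.06)])[0].astype(int)
a=cv2.resize(f['img'][v-35:v+40,u-35:u+55],None,fx=6,fy=6,interpolation=2); b=cv2.resize(g['img'][80:300,0:512],None,fx=1.05,fy=1.05)
c=np.zeros((450+b.shape[0],540,3),np.uint8)[:600]; 
b=cv2.resize(g['img'][110:240,0:440],(540,150)); c[:450,:]=a; c[450:600]=b; f['img']=c; save(f,'fin1.png')"
```

```text
clock: 54.1
position: [0.524, -0.0042, 0.0873]
tool_rot: [3.141, 0.008, 0.13]
force: [-26.2, -4.3, 20.5]
grip_width: -0.0001
finger_force: 13.8
t 54.1 meter xyz [-80.8  -0.3  87.3] rot [3.141 0.008 0.13 ] F [-26.2  -4.3  20.5] w -0.0001 ff 13.8
clock: 55.6
position: [0.4466, -0.1537, 0.267]
tool_rot: [-3.141, 0.001, 0.133]
force: [0.7, 0.5, 0.4]
grip_width: 0.0427
finger_force: 0.0
t 55.7 meter xyz [-176.9 -138.5  267.1] rot [-3.141e+00  1.000e-03  1.330e-01] F [-0.1 -0.3  0.2] w 0.0427 ff 0.0
side tab 12 -0.153
top tab 23 -0.1537
pocket h 0.0852
```

View pics/fin1.png

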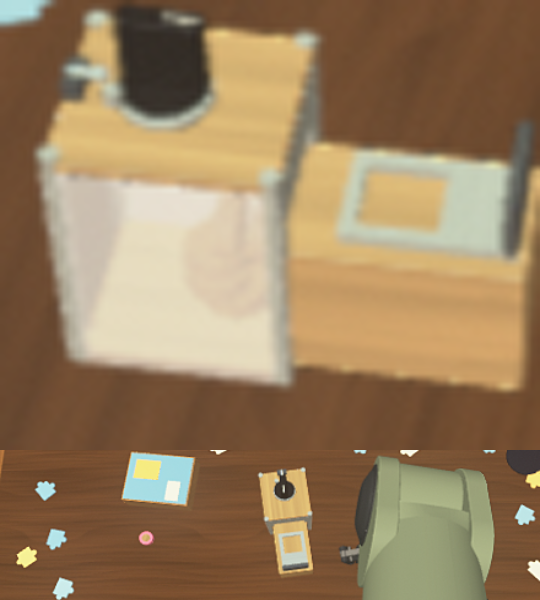

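All five tokens are stacked inside the box at crop (230,260), the pocket is empty and the slide is out. The pink look-alike is untouched at lower-strip (146,538). Next is the knob.

```bash
python3 -m inch '[[0.2,-0.15,0,0,0,0,0.5],[0.4,-0.3,0,0,0,0,0.5],[0.6,-0.45,0,0,0,0,0.5],[0.8,-0.6,0,0,0,0,0.5],[0.975,-0.69,0,0,0,0,0.5],[0.975,-0.69,0,0,0,0,0.5],[0.975,-0.69,0,0,0,0,0.5],[0.975,-0.69,0,0,0,0,0.5]]' 80; python3 -c "
from h import *
s=rep(); print(s['qpos'].round(2)); units(*mt(.018,0,.163))
f=cam('side'); u,v=proj(f,[mt(0,0,.06)])[0].astype(int)
for z in(.004,.016,.028,.04,.052,.064): print(((proj(f,[mt(-.01,.0,z)])[0]-[u-35,v-35])*6).round())"
```

```text
clock: 56.7
position: [0.6216, 0.0067, 0.2678]
tool_rot: [3.141, 0.0, 0.13]
force: [-0.1, 1.1, -0.0]
grip_width: 0.0428
finger_force: 0.0
t 56.7 meter xyz [ 17.4  -2.2 267.8] rot [3.141 0.    0.13 ] F [-0.1  1.1 -0. ] w 0.0428 ff 0.0
[ 0.01  0.48 -0.17  1.55  0.09  1.13 -1.62]
rows shift [ 0.003 -0.011  0.524]
[240. 291.]
[239. 275.]
[238. 260.]
[237. 244.]
[235. 228.]
[234. 212.]
```

Joint 7 is at -1.62 and clockwise drives it towards its -2.52 limit, so I take the half-turn grasp first: counter-clockwise 180° at height.

```bash
python3 -m inch '[[0.003,-0.011,-0.1,0,0,-0.11,0.5],[0.003,-0.011,-0.1,0,0,-0.22,0.5],[0.003,-0.011,-0.1,0,0,-0.33,0.5],[0.003,-0.011,-0.1,0,0,-0.44,0.5],[0.003,-0.011,-0.1,0,0,-0.55,0.5],[0.003,-0.011,-0.1,0,0,-0.66,0.5],[0.003,-0.011,-0.1,0,0,-0.77,0.5],[0.003,-0.011,-0.1,0,0,-0.88,0.5],[0.003,-0.011,-0.1,0,0,-1,0.5],[0.003,-0.011,-0.1,0,0,-1,0.5]]'; python3 -m inch '[[0,0,0,0,0,-0.11,0.5],[0,0,0,0,0,-0.22,0.5],[0,0,0,0,0,-0.33,0.5],[0,0,0,0,0,-0.44,0.5],[0,0,0,0,0,-0.55,0.5],[0,0,0,0,0,-0.66,0.5],[0,0,0,0,0,-0.77,0.5],[0,0,0,0,0,-0.88,0.5],[0,0,0,0,0,-1,0.5],[0,0,0,0,0,-1,0.5],[0,0,0,0,0,-1,0.5]]';python3 -c "
from h import *
s=rep(); print(s['qpos'].round(2)); units(*mt(.018,0,.163))"
```

```text
clock: 58.0
position: [0.6222, 0.0089, 0.2879]
tool_rot: [3.141, -0.0, 1.7]
force: [-0.4, -0.8, -0.9]
grip_width: 0.0427
finger_force: 0.0
clock: 59.38
position: [0.6224, 0.0093, 0.2877]
tool_rot: [-3.141, -0.0, -3.017]
force: [-0.4, 0.3, 0.4]
grip_width: 0.0426
finger_force: 0.0
t 59.38 meter xyz [ 18.6   0.3 287.7] rot [-3.141 -0.    -3.017] F [-0.4  0.3  0.4] w 0.0426 ff 0.0
[ 0.44  0.58 -0.87  1.49  0.45  1.28  1.22]
rows shift [ 0.003 -0.001  0.624]
```

```bash
python3 -m inch '[[0.003,-0.001,0.2,0,0,0,0.5],[0.003,-0.001,0.38,0,0,0,0.5],[0.003,-0.001,0.46,0,0,0,0.5],[0.003,-0.001,0.53,0,0,0,0.5],[0.003,-0.001,0.58,0,0,0,0.5],[0.003,-0.001,0.615,0,0,0,0.5],[0.003,-0.001,0.615,0,0,0,0.5],[0.003,-0.001,0.615,0,0,0,0]]' 80; python3 -m inch '[[0,0,0,0,0,0,0],[0,0,0,0,0,0,0],[0,0,0,0,0,0,0],[0,0,0,0,0,0,0]]'; python3 -c "
from h import *
rep()"
```

```text
clock: 60.38
position: [0.6221, 0.0093, 0.1652]
tool_rot: [-3.142, 0.001, -3.011]
force: [0.1, 0.2, -0.0]
grip_width: 0.0256
finger_force: 0.0
clock: 60.88
position: [0.6221, 0.0096, 0.1654]
tool_rot: [3.141, 0.001, -3.01]
force: [-2.0, 1.3, 5.7]
grip_width: 0.012
finger_force: 79.5
t 60.88 meter xyz [ 18.3   0.6 165.4] rot [ 3.141e+00  1.000e-03 -3.010e+00] F [-2.   1.3  5.7] w 0.012 ff 79.5
```

The bar is gripped (14 mm less pad compliance). Turn clockwise.

```bash
python3 -m inch '[[0,0,0,0,0,0.06,0],[0,0,0,0,0,0.12,0],[0,0,0,0,0,0.18,0],[0,0,0,0,0,0.24,0],[0,0,0,0,0,0.3,0],[0,0,0,0,0,0.36,0],[0,0,0,0,0,0.42,0],[0,0,0,0,0,0.48,0],[0,0,0,0,0,0.54,0],[0,0,0,0,0,0.6,0],[0,0,0,0,0,0.66,0],[0,0,0,0,0,0.7,0],[0,0,0,0,0,0.74,0],[0,0,0,0,0,0.74,0],[0,0,0,0,0,0.74,0]]'; python3 -c "
from h import *
s=rep(); print(s['moment'].round(2),s['qpos'].round(2))"
```

```text
clock: 62.75
position: [0.622, 0.0097, 0.1654]
tool_rot: [3.141, 0.0, 2.111]
force: [-3.0, 1.5, 6.3]
grip_width: 0.0123
finger_force: 79.6
t 62.75 meter xyz [ 18.3   0.7 165.4] rot [3.141 0.    2.111] F [-3.   1.5  6.3] w 0.0123 ff 79.6
[ 0.25  0.66 -0.05] [ 0.24  0.62 -0.53  1.64  0.36  0.98  0.13]
```

```bash
python3 -m inch '[[0,0,0,0,0,0.74,0.4],[0,0,0,0,0,0,0.4]]' >/dev/null 2>&1 & sleep 0; wait; true
```

```text
(no output)
```

That call was my mistake: its first row carried a leftover turn value. I check the state before anything else.

```bash
python3 -c "
from h import *
s=rep(); print(s['moment'].round(2))"
```

```text
t 63.0 meter xyz [ 18.2   0.5 165.1] rot [3.141e+00 1.000e-03 2.107e+00] F [-0.1 -0.1 -1.1] w 0.0339 ff 0.0
[-0.05 -0.02  0.03]
```

Released, back at the original yaw, with no load. Now lift straight up and move back clear of the meter, then verify.

```bash
python3 -m inch '[[0,0,-0.05,0,0,0,0.45],[0,0,-0.2,0,0,0,0.45],[0,0,-0.4,0,0,0,0.45],[0,0,-0.6,0,0,0,0.45],[0.2,0.3,-0.6,0,0,0,0.45],[0.4,0.6,-0.6,0,0,0,0.45],[0.5,0.9,-0.6,0,0,0,0.45],[0.5,0.9,-0.6,0,0,0,0.45],[0.5,0.9,-0.6,0,0,0,0.45]]'; python3 -c "
from h import *
f,g=status()
for nm,c in(('side',f),('top',g)):
  uu,vv=np.meshgrid(np.arange(512),np.arange(384)); P=(depth(c,np.c_[uu.ravel(),vv.ravel()])-M)@B
  k=(P[:,2]>.19)&(P[:,2]<.205)&(np.hypot(P[:,0]-.018,P[:,1])<.03)
  if k.sum()>5: print(nm,k.sum(),cv2.minAreaRect((P[k,:2]*1000).astype(np.float32)),P[k].mean(0))
u,v=proj(g,[mt(.018,0,.19)])[0].astype(int); a=cv2.resize(g['img'][v-35:v+65,u-50:u+50],(500,500),interpolation=2)
g['img']=a; save(g,'fin2.png')"
```

```text
clock: 64.12
position: [0.7249, 0.1895, 0.2846]
tool_rot: [3.142, -0.001, 2.109]
force: [-1.2, -0.1, 0.3]
grip_width: 0.0388
finger_force: 0.0
t 64.22 meter xyz [143.3 163.1 285.2] rot [3.141 0.    2.108] F [0.2 0.6 0.6] w 0.0385 ff 0.0
side tab 11 -0.1529
top tab 0 nan
pocket h 0.085
side 56 ((19.9349365234375, 2.4422740936279297), (13.428384780883789, 43.922306060791016), 23.40508270263672) [0.01898074 0.00451855 0.1957843 ]
top 40 ((21.881603240966797, -10.31606388092041), (10.851227760314941, 19.928176879882812), 24.351552963256836) [ 0.0208593  -0.01043605  0.19605309]
  return _methods._mean(a, axis=axis, dtype=dtype,
  ret = ret.dtype.type(ret / rcount)
```

View pics/fin2.png

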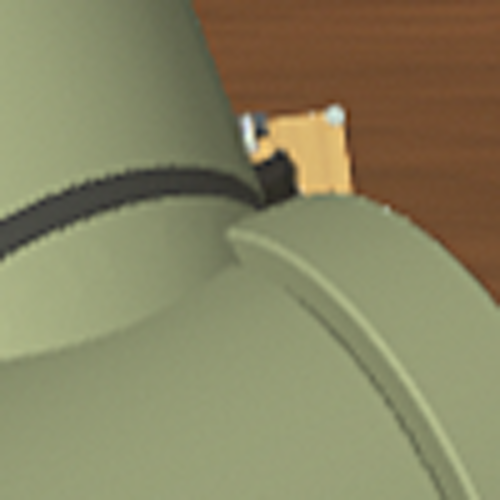

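The bar's long axis lies at -67°, so the knob is at about 1.16 rad, clicked over. The picture shows its tooth past the catch at (275,165). The slide is out and the arm is clear, so I hand in.

```bash
python3 -c "
from h import *
print(bot.job_done())"
```

```text
the job is handed in; nothing more can be done
None
```

I handed the job in at about 64 s: all five tokens are in the cash box, the slide is back out, the knob is clicked over at about 1.16 rad and the pink look-alike is untouched; the hand-in call gave no verdict.

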